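Put the spice jar away in the child-safe cupboard

TASK

Put the purple-lidded spice jar away in the small child-safe cupboard: its door hangs ajar on a hidden catch, so reach down through the door gap, press the orange catch and draw the door wide open. Stand the jar upright inside, then push the door fully shut so that the catch has snapped up again. Leave the green-lidded jar and the cream-lidded pot standing where they are.

Things in the scene. Friction and masses are not known exactly. Their poses are not given: they have to be found in the camera images.
- cupboard: fixed white worktop cupboard, light wooden roof and door, 160 deep x 200 wide x 200 mm high, no floor or sill (stands on the worktop, which lies 4 mm below the hob's rim, z = -4 mm). Origin: centre of its footprint; x from front to back, y to the left seen from the front, z up. Front plane x = -80 mm, side walls 12 mm thick, inside 176 mm wide, back wall's inside x = +72, roof's underside z = 190 mm
- inside (a point): a free spot on the worktop inside the cupboard, 45 mm behind its front plane and 25 mm right of its middle (cupboard x = -35, y = -25 mm); axes as the cupboard. Two other spice jars, 40 mm across and 77 mm high, are fixed behind it to the left (cupboard x = +45, y = +58 and +12 mm)
- door (a joint): door angle, rad: 0 shut, grows as the free edge swings out to the cupboard's -x, up to 2.1. Starts ajar at about 0.3; the catch stops it at about 0.33 until pressed. Light hinge (under 1 N at the free edge); the door stays where it is left
- door_hinge (a point): point on the vertical hinge axis at the door's top, 200 mm over the worktop, at the cupboard's front left corner (cupboard x = -81, y = +98 mm). The axis lies in the door's inner face. Turns with the door: -y points along the door to its free edge, 195 mm away, +x square off the inner face (into the cupboard when shut)
- door_outer (a point): point on the door's outer face, 150 mm from the hinge and 30 mm below the top edge; axes as door_hinge. The door is a 14 mm panel, 6 to 200 mm high. A vertical steel bar handle stands 35 mm off the outer face, 172 mm from the hinge, 55 to 145 mm high
- catch (a joint): how far the orange catch is pressed down, m: 0 up at rest, 0.016 at its stop; clear of the strike when pressed more than 0.009. Sprung: 2 N to start, 4.5 N at the stop; springs up when let go. When the door is pushed shut, its sloped nose dips under the strike by itself (about 5 N at the catch) and is up again below 0.3 rad
- catch_pad (a point): point to press: flat top of the orange catch, a bar 20 mm wide that sticks square out of the door's inner face, 150 mm from the hinge, 28 mm below the door's top; this point is 25 mm off the face. The nose, 14 mm higher, is 67 to 93 mm off the face. It moves with the door and sinks straight down. Gap here between door and roof edge at the start: 40 to 50 mm
- strike (a point): lower edge of the steel strike that holds the catch's nose: a plate 8 mm thick just inside the roof's front edge, hanging 13 mm below the roof's underside (to 177 mm over the worktop)
- purple_jar: the jar to put away: spice jar with a purple lid, a cylinder 38 mm across and 90 mm high, 0.07 kg, standing on the worktop right of the hob. Origin: centre of its underside, z along its axis.
- green_jar: bystander: spice jar with a green lid and white label, 38 mm across, 81 mm high, on the right; origin at the centre of its underside.
- olive_pot: bystander: squat pot with a cream lid and green label, 55 mm across, 71 mm high, on the right; origin at the centre of its underside.
Not all that is in view belongs to the job. Of the things like the purple_jar, leave any that is blue; of the rest the smaller one is meant.

How it is judged:
By the outcome, as a careful person would: the job done as asked, in the order asked, and still so for the second after the job is handed in, with the robot touching nothing.
It also fails if it takes over 72 s, if anything falls off the work surface, if the arm or the gripper's body presses on something with over 40 N, if the wrist force passes 120 N, or if a joint passes its speed limit or range.

ROBOT

A 7-joint arm with a two-finger parallel gripper is mounted at the origin on a cart in front of the work surface, level with it; the furniture and walls round the work are solid. World frame = base frame: x ahead of the robot, y to its left, z up, the work surface at z = 0. Lengths are in m, angles in rad, forces in N, time in s.
With the tool pointing down it reaches from about 0.4 to 0.9 m from the base axis. Payload 5.5 kg.
Tool frame: the origin (TCP) lies at the very end of the fingers, on their centre line; the grasp point (between the pads) lies 19 mm behind it; z points along the fingers, y is the line along which they close (so a half turn about z gives the same grasp; the last joint's range is limited). The gripper opens to 85 mm and grips with 20 to 120 N. Pads are 22 mm wide; open, the fingers measure 114 mm over their backs; the gripper's body (76 mm by 85 mm) begins 54 mm behind the grasp point. The pads swing forward as they close: fully open they stand 13 mm farther back than shut.
Start: joints at [-1.035, 0.501, -0.427, 1.55, 0.221, 1.138, -0.21], TCP at [0.175, 0.626, 0.231] pointing down, gripper open.
Joint ranges: [-2.88, 2.88], [-0.31, 2.03], [-1.54, 1.56], [0.2, 2.42], [-1.41, 4.55], [0.19, 2.02], [-2.57, 2.57]. Speed limits (rad/s): [2.57, 2.57, 3.14, 3.14, 3.14, 3.14, 3.14].

INTERFACE

Orientations are given as a unit quaternion [x, y, z, w].
In Python, from rig import env gives the robot as it stands.
- The arm moves only by the tool step_arm, never from a script. Its argument "series" is a list of rows, each a list of 6 numbers: the shift along the tool's x, y, z in cm, then the turn, a rotation vector about the tool's x, y, z in degrees. A call has exactly 10 rows; each row shifts and turns the commanded pose from where the row before left it, along the tool's axes as they then stand; what a row does not reach is not made up. A row lasts 1/12 s, in which the tool goes at most 41.7 mm and 7.16 degrees, less where a joint would pass 70% of its speed; a pose out of reach is approached as far as the arm can. A call with a gripper value outside its range is refused whole. "hand" is the finger opening in cm, from 0 to 8.54, set as the call begins (left out, the last holds). The fingers move at their own pace and stop on an object; "force" is the grip in N (left out, the last holds). Time passes only in rows, so rows that do not move let the fingers close, or fill a call up. It gives the time, the measured TCP pose, the force, the opening and the grip force at its end, in the units of the state.
- env.state(): the state, without advancing time (a new reading comes with each control period).
- env.get_image(name): name is "scene" or "top" or "wrist"; returns (picture, depth): 384x512x3 uint8, red, green, blue; 384x512 float32, m along the optical axis (not along the pixel's ray), 0 where there is no reading.
- env.get_calibration(name): a dict with "mtx" (3x3 intrinsics, pixels), "xyz" and "orientation" of the camera in the world; the wrist camera has in their place "tool_from_camera" (4x4, takes a point from camera to tool coordinates, whose origin is the TCP and whose axes are the flange's). Camera axes: x right, y up, looking along -z (the intrinsics and any distortion apply to the point x, -y, -z); pixel columns grow to the right and rows downward; lengths in m; the calibration is good to about 2 mm. A picture is of the moment at which its call begins: read the wrist's pose just before it. get_calibration takes no time and is no camera call.
- env.job_done(): hands the job in; it is judged then, once.
The state is a dict: "time_s": time; "joint_positions": joint angles; "qd": joint speeds; "joint_torque": joint torques, N m; "ee_pos": TCP position; "ee_rot": TCP orientation; "force": force on the tool from outside, world axes, zero at the start; "wrist_torque": the same for the moment, N m; "finger_gap": finger opening in m; "gripper_force": force on a finger pad.
Only numpy, scipy, OpenCV 4.12 (cv2) and the standard library are available. Lean on these libraries where they do the work, as an engineer would, in place of code of your own. Each camera call takes 0.05 s, during which the arm holds its last target. There are 200 camera calls.

## Working session

There is one attempt and no reset: what is moved stays moved. The work goes in short steps, Python scripts to look and compute and a tool call to move; the robot and the scene stay as the last step left them, time stands still between calls to the robot, and variables do not carry over. Pictures are saved under pics/ and viewed, at most 10 in all, crops included, and the job is handed in when it is done.

Besides the shell and the picture viewer there is one more tool, called as name(argument=value, ...), one argument or row to a line, values as JSON. step_arm: Moves the arm, as the interface text tells. Its arguments: {"type":"object","properties":{"series":{"type":"array","items":{"type":"array","items":{"type":"number"}}},"hand":{"type":"number"},"force":{"type":"number"}},"required":["series"]}

```bash
ls; mkdir -p pics; cat > h.py <<'E'
import numpy as np, cv2
from rig import env
from scipy.spatial.transform import Rotation as R
def cam(name,st=None):
    c=env.get_calibration(name); K=np.array(c["mtx"])
    if name=="wrist":
        st=st or env.state(); T=np.eye(4); T[:3,:3]=R.from_quat(st["ee_rot"]).as_matrix(); T[:3,3]=st["ee_pos"]
        M=T@np.array(c["tool_from_camera"])
    else:
        M=np.eye(4); o=np.array(c["orientation"]); M[:3,:3]=R.from_quat(o).as_matrix() if o.size==4 else o; M[:3,3]=c["xyz"]
    return K,M
def ray(K,M,uv):
    uv=np.atleast_2d(uv).astype(float)
    d=np.stack([(uv[:,0]-K[0,2])/K[0,0],-(uv[:,1]-K[1,2])/K[1,1],-np.ones(len(uv))],1)
    return M[:3,3],d@M[:3,:3].T
def onz(K,M,uv,z):
    o,d=ray(K,M,uv); return o+d*((z-o[2])/d[:,2])[:,None]
def cloud(K,M,dep):
    v,u=np.mgrid[:dep.shape[0],:dep.shape[1]]
    o,d=ray(K,M,np.stack([u.ravel(),v.ravel()],1)); return (o+d*dep.ravel()[:,None]).reshape(*dep.shape,3)
def shot(name):
    st=env.state(); im,dep=env.get_image(name); K,M=cam(name,st); return im,dep,K,M
E
python3 - <<'E'
from h import *
for n in ("scene","top","wrist"):
    im,dep,K,M=shot(n); np.savez(f"pics/{n}0.npz",im=im,dep=dep,K=K,M=M)
    cv2.imwrite(f"pics/{n}0.png",im[:,:,::-1]); print(n,K.round(1).tolist(),M.round(3).tolist())
    print([k for k in env.get_calibration(n)])
a=[cv2.imread(f"pics/{n}0.png") for n in ("scene","top")]
cv2.imwrite("pics/both0.png",cv2.resize(np.vstack(a),None,fx=.78,fy=.78) if 0 else np.vstack(a)[:, :])
print(env.state())
E
```

```text
pics
scene [[442.7, 0.0, 260.9], [0.0, 442.7, 192.2], [0.0, 0.0, 1.0]] [[0.708, 0.343, -0.617, -0.596], [-0.706, 0.314, -0.635, -1.194], [-0.024, 0.885, 0.464, 0.956], [0.0, 0.0, 0.0, 1.0]]
['mtx', 'xyz', 'orientation']
top [[455.2, 0.0, 260.6], [0.0, 455.2, 185.5], [0.0, 0.0, 1.0]] [[-0.469, 0.694, -0.546, -0.42], [-0.883, -0.376, 0.28, 0.42], [-0.011, 0.614, 0.789, 1.473], [0.0, 0.0, 0.0, 1.0]]
['mtx', 'xyz', 'orientation']
wrist [[313.9, 0.0, 253.0], [0.0, 313.9, 195.3], [0.0, 0.0, 1.0]] [[0.27, -0.93, -0.251, 0.111], [0.963, 0.26, 0.072, 0.645], [-0.001, -0.261, 0.965, 0.373], [0.0, 0.0, 0.0, 1.0]]
['mtx', 'tool_from_camera']
{'time_s': 0.15, 'joint_positions': array([-1.03482212,  0.50166583, -0.42685795,  1.55122419,  0.22082621,
        1.13831685, -0.21030299]), 'qd': array([ 0.0013309 , -0.00223863, -0.0011235 , -0.00167498,  0.00109711,
        0.00209233,  0.00031822]), 'joint_torque': array([-6.98656600e-03, -5.70033646e+01, -5.82526311e+00, -2.81281042e+01,
        1.06481943e-02,  7.81594572e-03,  1.47391552e-05]), 'ee_pos': array([0.17498542, 0.62543092, 0.23047334]), 'ee_rot': array([ 1.35926748e-01,  9.90718585e-01, -7.66863966e-04, -1.29749372e-04]), 'force': array([-0.62371062, -0.23992831, -0.28580246]), 'wrist_torque': array([ 0.02252486,  0.02700054, -0.0579843 ]), 'gripper_force': 0.0, 'finger_gap': 0.08545806328069701}
```

View pics/scene0.png

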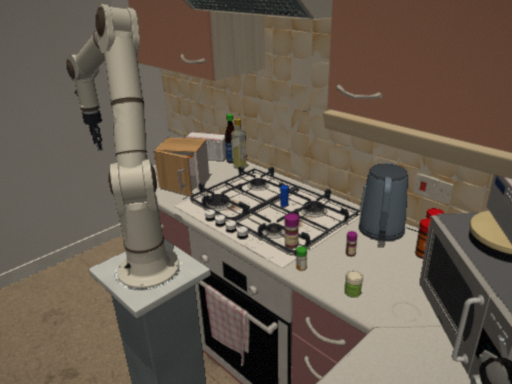

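View pics/top0.png

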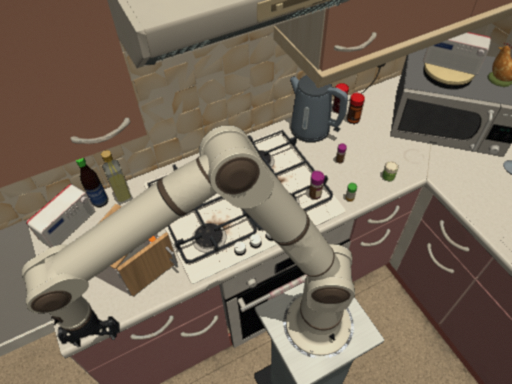

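Candidates: large purple jar on the hob (scene 291,230), small purple jar on the worktop (scene 351,243), blue jar on the hob (scene 284,195). I choose the small purple one, since blue is excluded and it is the smaller of the rest. The cupboard is at scene (182,165), the green jar at (301,259) and the pot at (354,284).

```bash
python3 - <<'E'
from h import *
for n in ("scene","top"):
    d=np.load(f"pics/{n}0.npz"); im,dep,K,M=[d[k] for k in("im","dep","K","M")]
    P=cloud(K,M,dep); hsv=cv2.cvtColor(im,cv2.COLOR_RGB2HSV)
    m=((hsv[...,0]>135)&(hsv[...,0]<170)&(hsv[...,1]>90)&(hsv[...,2]>40)).astype(np.uint8)
    g=((hsv[...,0]>40)&(hsv[...,0]<80)&(hsv[...,1]>100)&(hsv[...,2]>50)).astype(np.uint8)
    w=((hsv[...,0]>8)&(hsv[...,0]<22)&(hsv[...,1]>80)&(hsv[...,2]>60)).astype(np.uint8)
    for lab,mm in(("purple",m),("green",g)):
        k,L,s,c=cv2.connectedComponentsWithStats(mm)
        for i in range(1,k):
            if s[i,4]>15:
                q=P[(L==i)&(dep>0)]; print(n,lab,s[i],c[i].round(1),"med",np.median(q,0).round(3),"lo",np.percentile(q,3,0).round(3),"hi",np.percentile(q,97,0).round(3))
    # cupboard top: points with z~0.196
    box=(P[...,0]>-.1)&(P[...,0]<.75)&(P[...,1]>.3)&(P[...,1]<1.1)
    r=box&(abs(P[...,2]-.196)<.006)
    print(n,"z hist",np.histogram(P[...,2][box],bins=np.arange(-.02,.3,.02)))
    k,L,s,c=cv2.connectedComponentsWithStats(r.astype(np.uint8))
    for i in range(1,k):
        if s[i,4]>60:
            q=P[L==i][:,:2]; print(s[i],cv2.minAreaRect(q.astype(np.float32)),cv2.boxPoints(cv2.minAreaRect(q.astype(np.float32))).round(3).tolist(), np.median(P[L==i],0))
s=cv2.imread("pics/scene0.png")[120:220,130:260]; s=cv2.resize(s,None,fx=4,fy=4,interpolation=cv2.INTER_CUBIC)
w=cv2.imread("pics/scene0.png")[190:310,240:380]; w=cv2.resize(w,(467,400),interpolation=cv2.INTER_CUBIC)
w=cv2.resize(cv2.imread("pics/wrist0.png"),None,fx=.78,fy=.78)[:200]; 
a=np.zeros((600,520,3),np.uint8); a[:400]=s; a[400:,:w.shape[1]]=w; cv2.imwrite("pics/a1.png",a)
E
```

```text
scene purple [284 213  15  14 175] [291.4 219.5] med [ 0.444 -0.279  0.118] lo [ 0.424 -0.298  0.027] hi [ 0.602 -0.165  0.125]
scene purple [347 231  10  10  82] [351.5 235.9] med [ 0.551 -0.47   0.081] lo [ 0.538 -0.483  0.065] hi [ 0.57  -0.452  0.085]
scene green [227 113   6   8  39] [229.4 116.9] med [0.829 0.489 0.244] lo [0.816 0.481 0.231] hi [0.847 0.515 0.257]
scene green [296 246  11  11 100] [300.9 251. ] med [ 0.367 -0.391  0.072] lo [ 0.353 -0.406  0.02 ] hi [ 0.449 -0.332  0.077]
scene green [346 285  11   6  27] [350.  287.6] med [ 0.363 -0.6    0.033] lo [ 0.359 -0.612  0.025] hi [ 0.373 -0.585  0.037]
scene green [346 290   9   6  21] [349.4 292.9] med [ 0.362 -0.598  0.013] lo [ 0.357 -0.612  0.006] hi [ 0.369 -0.586  0.017]
scene z hist (array([1179,  227,  200,  204,  202,  203,  215,  232,  201,  238,  746,
          0,    0,   32,   29]), array([-0.02,  0.  ,  0.02,  0.04,  0.06,  0.08,  0.1 ,  0.12,  0.14,
        0.16,  0.18,  0.2 ,  0.22,  0.24,  0.26,  0.28]))
[153 137  53  17 505] ((0.49495407938957214, 0.47091299295425415), (0.2059505432844162, 0.2019330
[... 1055 characters left out ...]
6,  0.18,  0.2 ,  0.22,  0.24,  0.26,  0.28]))
[101 204  21  17  93] ((0.6079313158988953, 0.4726921319961548), (0.02773127518594265, 0.0787210762500763), 29.514984130859375) [[0.5759999752044678, 0.5], [0.6150000095367432, 0.4320000112056732], [0.6389999985694885, 0.4449999928474426], [0.6010000109672546, 0.5139999985694885]] [0.61165109 0.46440515 0.19613306]
[111 232  58  39 328] ((0.41828635334968567, 0.4299410581588745), (0.03757747635245323, 0.19960439205169678), 14.892603874206543) [[0.37400001287460327, 0.5220000147819519], [0.4259999990463257, 0.32899999618530273], [0.4620000123977661, 0.33799999952316284], [0.41100001335144043, 0.531000018119812]] [0.40893464 0.45016631 0.19585378]
```

View pics/a1.png

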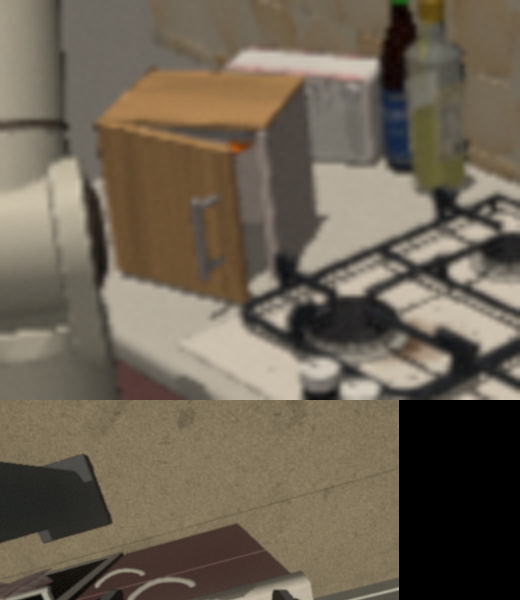

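The small purple jar stands near (0.555,-0.463) with its top at z≈0.086. The cupboard is about (0.51,0.48), yaw about 35°, with its door gap on the hob side and the orange catch showing at scene ≈(189,157). I'll look at it from above with the wrist camera.

step_arm(
  series=[
    [-3, -1, -1.6, 0, 0, 0],
    [-3, -1, -1.6, 0, 0, 0],
    [-3, -1, -1.6, 0, 0, 0],
    [-3, -1, -1.6, 0, 0, 0],
    [-3, -1, -1.6, 0, 0, 0],
    [-3, -1, -1.6, 0, 0, 0],
    [-3, -1, -1.6, 0, 0, 0],
    [-3, -1, -1.6, 0, 0, 0],
    [-3, -1, -1.6, 0, 0, 0],
    [-3, -1, -1.6, 0, 0, 0],
  ],
  hand=0,
)

```text
time_s: 0.98
ee_pos: [0.438, 0.4476, 0.3919]
ee_rot: [0.136, 0.991, -0.0, -0.0]
force: [0.7, 0.7, -0.8]
finger_gap: 0.0001
gripper_force: 0.0
```

```bash
python3 - <<'E'
from h import *
im,dep,K,M=shot("wrist"); np.savez("pics/w1.npz",im=im,dep=dep,K=K,M=M); cv2.imwrite("pics/w1.png",im[:,:,::-1])
st=env.state(); print(st["ee_pos"],R.from_quat(st["ee_rot"]).as_matrix().round(3).tolist(),st["joint_positions"].round(2))
P=cloud(K,M,dep)
r=((abs(P[...,2]-.196)<.007)&(dep>0)).astype(np.uint8)
k,L,s,c=cv2.connectedComponentsWithStats(r)
for i in range(1,k):
    if s[i,4]>60:
        q=P[L==i]; print(s[i],c[i],cv2.minAreaRect(q[:,:2].astype(np.float32)),np.median(q[:,2]))
hsv=cv2.cvtColor(im,cv2.COLOR_RGB2HSV); m=((hsv[...,0]<13)&(hsv[...,1]>190)&(hsv[...,2]>100)).astype(np.uint8)
k,L,s,c=cv2.connectedComponentsWithStats(m)
for i in range(1,k):
    if s[i,4]>20: q=P[L==i]; print("or",s[i],c[i],np.median(q,0).round(4),q.min(0).round(3),q.max(0).round(3))
E
```

```text
[0.44662477 0.44263515 0.39520798] [[-0.96, 0.279, 0.008], [0.279, 0.96, -0.0], [-0.007, 0.002, -1.0]] [-0.58  0.34 -0.34  1.39  0.12  1.42  0.37]
[ 151  104  155  101 2313] [228.99697363 153.59057501] ((0.41198426485061646, 0.4255404770374298), (0.014171527698636055, 0.19305917620658875), 15.551749229431152) 0.19602106721611046
[  195   114   218   169 17719] [311.58276426 205.25876178] ((0.5144815444946289, 0.48591747879981995), (0.1601320207118988, 0.19991640746593475), 34.249481201171875) 0.1962715723957424
```

View pics/w1.png

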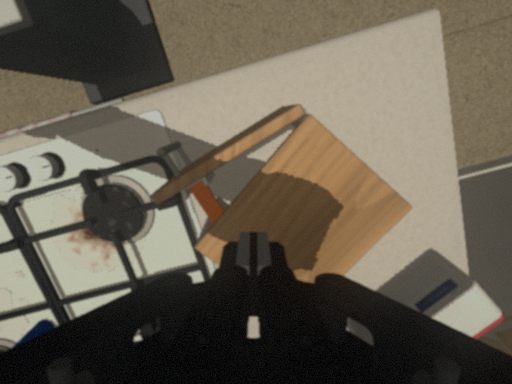

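Settled roof fit: centre (0.5145,0.4859), yaw 34.25°. The door's top edge is at 15.55°, so the door angle is about 0.326, and the orange catch is at wrist pixel (205,198). I'll write a helper that turns a target into tool-axis rows, then check this from the settled pose.

```bash
cat >> h.py <<'E'
C=np.array([.5145,.4859]); YAW=np.deg2rad(34.25)
def cup(x,y,z=0):
    c,s=np.cos(YAW),np.sin(YAW); return np.array([C[0]+c*x-s*y,C[1]+s*x+c*y,z-.004])
def door(th,along,off,z=0):
    """point 'along' m from the hinge, 'off' m off the inner face (inward +)"""
    h=cup(-.081,.098,z); a=YAW-th; return h+np.array([np.sin(a)*along+np.cos(a)*off,-np.cos(a)*along+np.sin(a)*off,0])
def tool(yaw,tilt):
    """tool z heading 'yaw' deg, 'tilt' deg below horizontal, y horizontal to the left-of-heading sign +"""
    y,t=np.deg2rad([yaw,tilt]); z=np.array([np.cos(y)*np.cos(t),np.sin(y)*np.cos(t),-np.sin(t)]); yy=np.array([-np.sin(y),np.cos(y),0]); return np.stack([np.cross(yy,z),yy,z],1)
def plan(p,Rt=None,n=10,st=None,start=None):
    """rows (tool cm, deg) that take the present pose straight to p, Rt"""
    st=st or env.state(); p0,R0=start or (np.array(st["ee_pos"]),R.from_quat(st["ee_rot"]).as_matrix())
    Rt=R0 if Rt is None else Rt; rv=R.from_matrix(R0.T@Rt).as_rotvec(); rows=[]
    for i in range(n):
        Ri=R0@R.from_rotvec(rv*i/n).as_matrix(); rows.append([float(v) for v in np.r_[(Ri.T@(np.array(p)-p0)/n*100).round(2),np.rad2deg(rv/n).round(2)]])
    print(rows); return np.array(p),Rt
E
python3 - <<'E'
from h import *
im,dep,K,M=shot("wrist"); P=cloud(K,M,dep)
r=((abs(P[...,2]-.196)<.007)&(dep>0)).astype(np.uint8)
k,L,s,c=cv2.connectedComponentsWithStats(r)
for i in range(1,k):
    if s[i,4]>60: print(cv2.minAreaRect(P[L==i][:,:2].astype(np.float32)))
st=env.state(); print(st["ee_pos"],st["joint_positions"].round(2),door(.326,.15,.02,.172))
a=np.rad2deg(YAW-.326)
# tool x along outward normal, y along door
X=-np.array([np.cos(YAW-.326),np.sin(YAW-.326),0]); Z=np.array([0,0,-1.]); Y=np.cross(Z,X)
p,Rt=plan(np.r_[door(.326,.15,.02)[:2],.215],np.stack([X,Y,Z],1))
# kettle etc. around the jar
for n in("scene","top"):
    d=np.load(f"pics/{n}0.npz"); Q=cloud(d["K"],d["M"],d["dep"]).reshape(-1,3)
    j=np.array([.56,-.463]); rr=np.linalg.norm(Q[:,:2]-j,axis=1)
    for lo,hi in((.03,.1),(.1,.18),(.18,.3)):
        m=(Q[:,2]>lo)&(Q[:,2]<hi)&(rr<.25)&(rr>.04); 
        if m.any(): 
            q=Q[m]; b=np.rad2deg(np.arctan2(q[:,1]-j[1],q[:,0]-j[0])); 
            for k in range(-180,180,45):
                w=(b>=k)&(b<k+45)
                if w.sum()>3: print(n,lo,k,round(rr[m][w].min(),3),end="; ")
    print()
E
```

```text
((0.411989688873291, 0.42553067207336426), (0.014120795764029026, 0.1931108683347702), 15.577518463134766)
((0.5143439173698425, 0.48582735657691956), (0.15971639752388, 0.20008286833763123), 34.24205017089844)
[0.44441864 0.44431099 0.39379934] [-0.58  0.34 -0.34  1.39  0.12  1.42  0.37] [0.45192356 0.38219306 0.168     ]
[[-0.24, -0.58, 1.79, 0.0, 0.04, -3.18], [-0.2, -0.59, 1.79, 0.0, 0.04, -3.18], [-0.17, -0.6, 1.79, 0.0, 0.04, -3.18], [-0.14, -0.61, 1.79, 0.0, 0.04, -3.18], [-0.11, -0.62, 1.79, 0.0, 0.04, -3.18], [-0.07, -0.62, 1.79, 0.0, 0.04, -3.18], [-0.04, -0.62, 1.79, 0.0, 0.04, -3.18], [-0.01, -0.63, 1.79, 0.0, 0.04, -3.18], [0.03, -0.63, 1.79, 0.0, 0.04, -3.18], [0.06, -0.62, 1.79, 0.0, 0.04, -3.18]]
scene 0.03 -180 0.191; scene 0.03 -90 0.231; scene 0.03 -45 0.11; scene 0.03 0 0.128; scene 0.03 45 0.209; scene 0.03 90 0.15; scene 0.03 135 0.185; scene 0.1 -90 0.231; scene 0.1 -45 0.104; scene 0.1 0 0.132; scene 0.1 90 0.194; scene 0.18 -45 0.103; scene 0.18 0 0.139; 
top 0.03 -180 0.184; top 0.03 -90 0.223; top 0.03 -45 0.111; top 0.03 0 0.133; top 0.03 45 0.147; top 0.03 90 0.151; top 0.03 135 0.18; top 0.1 -90 0.229; top 0.1 -45 0.105; top 0.1 0 0.138; top 0.1 90 0.193; top 0.18 -45 0.103; top 0.18 0 0.147;
```

step_arm(
  series=[
    [-0.2, -0.6, 1.8, 0, 0, -3.2],
    [-0.2, -0.6, 1.8, 0, 0, -3.2],
    [-0.2, -0.6, 1.8, 0, 0, -3.2],
    [-0.1, -0.6, 1.8, 0, 0, -3.2],
    [-0.1, -0.6, 1.8, 0, 0, -3.2],
    [-0.1, -0.6, 1.8, 0, 0, -3.2],
    [0, -0.6, 1.8, 0, 0, -3.2],
    [0, -0.6, 1.8, 0, 0, -3.2],
    [0, -0.6, 1.8, 0, 0, -3.2],
    [0, -0.6, 1.7, 0, 0, -3],
  ],
  hand=0,
)

```text
time_s: 1.92
ee_pos: [0.4438, 0.3879, 0.2109]
ee_rot: [-0.142, 0.99, -0.0, -0.001]
force: [-0.5, 0.0, 1.1]
finger_gap: 0.0
gripper_force: 0.0
```

```bash
python3 - <<'E'
from h import *
im,dep,K,M=shot("wrist");env.get_image("wrist");env.get_image("wrist");im,dep,K,M=shot("wrist"); P=cloud(K,M,dep); cv2.imwrite("pics/w2.png",im[:,:,::-1])
r=((abs(P[...,2]-.196)<.007)&(dep>0)).astype(np.uint8)
k,L,s,c=cv2.connectedComponentsWithStats(r)
for i in range(1,k):
    if s[i,4]>60: print(cv2.minAreaRect(P[L==i][:,:2].astype(np.float32)))
st=env.state(); print(st["ee_pos"],R.from_quat(st["ee_rot"]).as_matrix().round(3).tolist(),st["joint_positions"].round(2),st["force"])
print((R.from_quat(st["ee_rot"]).as_matrix().T@(door(.326,.15,.02,.172)-st["ee_pos"])*100).round(2))
E
```

```text
((0.42011407017707825, 0.447791188955307), (0.23159527778625488, 0.0896734818816185), 85.59268951416016)
((0.4973736107349396, 0.40465840697288513), (0.01464958768337965, 0.006514258217066526), 16.366052627563477)
((0.4828363358974457, 0.46599850058555603), (0.023450396955013275, 0.00773000018671155), 70.74546813964844)
[0.44427529 0.38837146 0.21223413] [[-0.961, -0.277, -0.001], [-0.277, 0.961, -0.0], [0.001, 0.0, -1.0]] [-0.44  0.41 -0.41  1.73  0.18  1.04  0.93] [ 0.2059631  -0.64301644 -0.00490144]
[-0.57 -0.81  4.42]
```

View pics/w2.png

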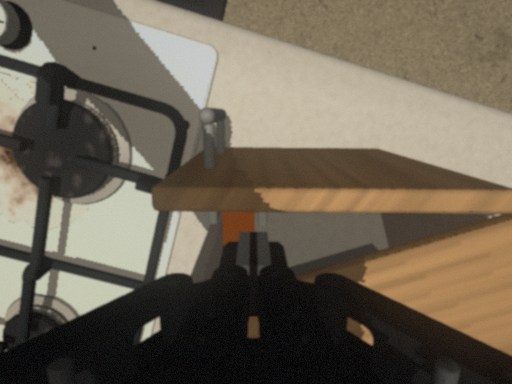

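The wrist view shows the orange catch at (238,225) just ahead of the fingertips at (255,250), with the strike's dark edge at (350,255). I'll shift over it and press.

step_arm(
  series=[
    [-0.3, -0.4, 0, 0, 0, 0],
    [-0.3, -0.4, 0, 0, 0, 0],
    [0, 0, 1, 0, 0, 0],
    [0, 0, 1, 0, 0, 0],
    [0, 0, 1, 0, 0, 0],
    [0, 0, 1, 0, 0, 0],
    [0, 0, 0.5, 0, 0, 0],
    [0, 0, 0.5, 0, 0, 0],
    [0, 0, 0.5, 0, 0, 0],
    [0, 0, 0.3, 0, 0, 0],
  ],
)

```text
time_s: 2.95
ee_pos: [0.4527, 0.3822, 0.154]
ee_rot: [-0.141, 0.99, -0.0, 0.0]
force: [-0.6, -0.7, 3.6]
finger_gap: 0.0001
gripper_force: 1.9
```

```bash
python3 - <<'E'
from h import *
for i in range(3): env.get_image("top")
st=env.state(); print(st["ee_pos"],st["force"],st["wrist_torque"],(R.from_quat(st["ee_rot"]).as_matrix().T@(door(.326,.15,.02,.158)-st["ee_pos"])*100).round(2))
E
```

```text
[0.45284734 0.38221929 0.1545238 ] [-0.33993209 -1.63873355  3.58111503] [-0.29784255  0.04178566 -0.03699627] [0.09 0.02 0.05]
```

step_arm(
  series=[
    [0.5, 0, 0.1, 0, 0, 0],
    [0.5, 0, 0, 0, 0, 0],
    [1, 0, 0, 0, 0, 4],
    [1, 0.03, 0, 0, 0, 4],
    [1, 0.03, 0, 0, 0, 4],
    [1, 0.03, 0, 0, 0, 4],
    [1, 0.03, 0, 0, 0, 4],
    [1, 0.03, 0, 0, 0, 4],
    [1, 0.03, 0, 0, 0, 4],
    [1, 0.03, 0, 0, 0, 4],
  ],
)

```text
time_s: 3.93
ee_pos: [0.3633, 0.3773, 0.1535]
ee_rot: [0.14, 0.99, -0.001, 0.0]
force: [0.3, -2.8, 3.3]
finger_gap: 0.0
gripper_force: 1.9
```

```bash
cat >> h.py <<'E'
def doorfit(n="scene",show=True):
    im,dep,K,M=shot(n); P=cloud(K,M,dep); h=cup(-.081,.098)[:2]
    q=P[(dep>0)&(abs(P[...,2]-.194)<.006)]; v=q[:,:2]-h; r=np.linalg.norm(v,axis=1)
    a=np.arctan2(v[:,1],v[:,0]); th=(YAW-np.pi/2-a+np.pi)%(2*np.pi)-np.pi
    m=(r>.06)&(r<.197)&(th>.15)&(th<2.3); print(n,"door th median",np.median(th[m]).round(3) if m.any() else None,m.sum(), "spread",np.percentile(th[m],[10,90]).round(2) if m.any() else "")
    return im
E
python3 - <<'E'
from h import *
doorfit("scene"); doorfit("top"); doorfit("wrist")
st=env.state(); print(st["ee_pos"],st["force"],st["joint_positions"].round(2)); v=st["ee_pos"][:2]-cup(-.081,.098)[:2]; print("finger th",YAW-np.pi/2-np.arctan2(v[1],v[0]),np.hypot(*v))
E
```

```text
scene door th median 1.003 51 spread [0.9  1.08]
top door th median 0.998 228 spread [0.93 1.08]
wrist door th median 0.999 17871 spread [0.94 1.07]
[0.36254329 0.37815211 0.15335349] [-1.05450765 -2.04143264  4.20514432] [-0.6   0.36 -0.31  1.94  0.14  0.86  0.32]
finger th 0.803315965252002 0.14624482638181313
```

step_arm(
  series=[
    [1.3, 0.06, -0.1, 0, 0, 5],
    [1.3, 0.06, -0.1, 0, 0, 5],
    [1.3, 0.06, -0.1, 0, 0, 5],
    [1.3, 0.06, -0.1, 0, 0, 5],
    [1.3, 0.06, -0.1, 0, 0, 5],
    [1.3, 0.06, -0.1, 0, 0, 5],
    [1.3, 0.06, -0.1, 0, 0, 5],
    [1.3, 0.06, -0.1, 0, 0, 5],
    [1.3, 0.06, -0.1, 0, 0, 5],
    [1.3, 0.06, -0.1, 0, 0, 5],
  ],
)

```text
time_s: 4.92
ee_pos: [0.2684, 0.4605, 0.1627]
ee_rot: [0.544, 0.839, -0.001, 0.0]
force: [-0.3, -3.1, 0.3]
finger_gap: -0.0001
gripper_force: 2.5
```

```bash
python3 - <<'E'
from h import *
doorfit("scene"); doorfit("top"); doorfit("wrist")
st=env.state(); print(st["ee_pos"],st["force"],st["joint_positions"].round(2)); v=st["ee_pos"][:2]-cup(-.081,.098)[:2]; print("finger th",YAW-np.pi/2-np.arctan2(v[1],v[0]),np.hypot(*v))
E
```

```text
scene door th median None 0 spread 
top door th median 1.884 157 spread [1.84 1.94]
wrist door th median 1.901 13952 spread [1.85 1.97]
[0.26807306 0.46226842 0.16327919] [-2.24675997 -0.49008299  3.14484881] [-0.93  0.35 -0.19  1.91  0.08  0.88 -0.74]
finger th 1.7251298751157953 0.1376297956423495
```

The door is at about 1.83 rad. I'll push slightly more, back off and lift clear.

step_arm(
  series=[
    [1, 0.05, 0, 0, 0, 4],
    [1, 0.05, 0, 0, 0, 4],
    [0, 0, 0, 0, 0, 0],
    [-1.5, 0, -0.5, 0, 0, 0],
    [-1, 0, -2, 0, 0, 0],
    [0, 0, -3.5, 0, 0, 0],
    [0, 0, -3.5, 0, 0, 0],
    [0, 0, -3.5, 0, 0, 0],
    [0, 0, -3.5, 0, 0, 0],
    [0, 0, -2, 0, 0, 0],
  ],
)

```text
time_s: 5.9
ee_pos: [0.2713, 0.4554, 0.3525]
ee_rot: [0.6, 0.8, 0.003, 0.0]
force: [-0.2, 0.6, -0.1]
finger_gap: -0.0002
gripper_force: 0.0
```

```bash
python3 - <<'E'
from h import *
doorfit("top"); doorfit("wrist")
st=env.state(); print(st["ee_pos"],st["joint_positions"].round(2))
def toolup(y,t):
    T=tool(y,t); return T@np.diag([-1.,-1.,1.])
print(R.from_quat(st["ee_rot"]).as_matrix().round(2))
s=plan([.42,.30,.36],toolup(45,80))
s=plan([.50,-.05,.36],toolup(0,65),start=s)
s=plan([.394,-.326,.25],toolup(-40,30),start=s)
E
cat >> h.py <<'E'
def toolup(y,t): return tool(y,t)@np.diag([-1.,-1.,1.])
E
```

```text
top door th median 1.963 196 spread [1.92 2.02]
wrist door th median 1.974 2094 spread [1.93 2.04]
[0.27176154 0.45640179 0.3527878 ] [-0.93  0.16 -0.17  1.7   0.03  1.27 -0.83]
[[-0.28  0.96  0.  ]
 [ 0.96  0.28  0.01]
 [ 0.    0.01 -1.  ]]
[[-1.92, 0.98, -0.08, -0.52, 0.86, 6.11], [-1.8, 1.18, -0.09, -0.52, 0.86, 6.11], [-1.66, 1.37, -0.11, -0.52, 0.86, 6.11], [-1.5, 1.54, -0.12, -0.52, 0.86, 6.11], [-1.33, 1.69, -0.12, -0.52, 0.86, 6.11], [-1.14, 1.83, -0.13, -0.52, 0.86, 6.11], [-0.94, 1.94, -0.13, -0.52, 0.86, 6.11], [-0.72, 2.03, -0.12, -0.52, 0.86, 6.11], [-0.5, 2.09, -0.11, -0.52, 0.86, 6.11], [-0.27, 2.14, -0.1, -0.52, 0.86, 6.11]]
[[-1.88, 3.04, -0.33, -1.36, 1.42, 4.3], [-1.64, 3.18, -0.3, -1.36, 1.42, 4.3], [-1.39, 3.3, -0.26, -1.36, 1.42, 4.3], [-1.13, 3.4, -0.21, -1.36, 1.42, 4.3], [-0.87, 3.48, -0.16, -1.36, 1.42, 4.3], [-0.6, 3.54, -0.09, -1.36, 1.42, 4.3], [-0.33, 3.57, -0.02, -1.36, 1.42, 4.3], [-0.06, 3.59, 0.06, -1.36, 1.42, 4.3], [0.2, 3.58, 0.15, -1.36, 1.42, 4.3], [0.47, 3.55, 0.24, -1.36, 1.42, 4.3]]
[[-1.43, 2.76, 0.55, -2.74, 3.35, 2.99], [-1.31, 2.8, 0.6, -2.74, 3.35, 2.99], [-1.2, 2.84, 0.66, -2.74, 3.35, 2.99], [-1.1, 2.87, 0.73, -2.74, 3.35, 2.99], [-0.99, 2.88, 0.81, -2.74, 3.35, 2.99], [-0.89, 2.89, 0.89, -2.74, 3.35, 2.99], [-0.79, 2.89, 0.98, -2.74, 3.35, 2.99], [-0.7, 2.88, 1.08, -2.74, 3.35, 2.99], [-0.62, 2.86, 1.18, -2.74, 3.35, 2.99], [-0.54, 2.83, 1.28, -2.74, 3.35, 2.99]]
```

step_arm(
  series=[
    [-1.9, 1, -0.1, -0.5, 0.9, 6.1],
    [-1.8, 1.2, -0.1, -0.5, 0.9, 6.1],
    [-1.7, 1.4, -0.1, -0.5, 0.9, 6.1],
    [-1.5, 1.5, -0.1, -0.5, 0.9, 6.1],
    [-1.3, 1.7, -0.1, -0.5, 0.9, 6.1],
    [-1.1, 1.8, -0.1, -0.5, 0.9, 6.1],
    [-0.9, 1.9, -0.1, -0.5, 0.9, 6.1],
    [-0.7, 2, -0.1, -0.5, 0.9, 6.1],
    [-0.5, 2.1, -0.1, -0.5, 0.9, 6.1],
    [-0.3, 2.1, -0.1, -0.5, 0.9, 6.1],
  ],
  hand=8,
)

```text
time_s: 6.83
ee_pos: [0.4177, 0.298, 0.3527]
ee_rot: [0.921, 0.38, 0.078, -0.034]
force: [-0.6, 0.4, -1.2]
finger_gap: 0.0799
gripper_force: 0.0
```

step_arm(
  series=[
    [-1.9, 3, -0.3, -1.4, 1.4, 4.3],
    [-1.6, 3.2, -0.3, -1.4, 1.4, 4.3],
    [-1.4, 3.3, -0.3, -1.4, 1.4, 4.3],
    [-1.1, 3.4, -0.2, -1.4, 1.4, 4.3],
    [-0.9, 3.5, -0.2, -1.4, 1.4, 4.3],
    [-0.6, 3.5, -0.1, -1.4, 1.4, 4.3],
    [-0.3, 3.6, 0, -1.4, 1.4, 4.3],
    [0, 3.6, 0.1, -1.4, 1.4, 4.3],
    [0.2, 3.6, 0.1, -1.4, 1.4, 4.3],
    [0.5, 3.5, 0.2, -1.4, 1.4, 4.3],
  ],
)

```text
time_s: 7.67
ee_pos: [0.4962, -0.0518, 0.3544]
ee_rot: [0.977, -0.001, 0.213, 0.005]
force: [-0.0, -0.0, -0.1]
finger_gap: 0.08
gripper_force: 0.0
```

step_arm(
  series=[
    [-1.4, 2.8, 0.6, -2.7, 3.4, 3],
    [-1.3, 2.8, 0.6, -2.7, 3.4, 3],
    [-1.2, 2.8, 0.7, -2.7, 3.4, 3],
    [-1.1, 2.9, 0.7, -2.7, 3.4, 3],
    [-1, 2.9, 0.8, -2.7, 3.4, 3],
    [-0.9, 2.9, 0.9, -2.7, 3.4, 3],
    [-0.8, 2.9, 1, -2.7, 3.4, 3],
    [-0.7, 2.9, 1.1, -2.7, 3.4, 3],
    [-0.6, 2.9, 1.2, -2.7, 3.4, 3],
    [-0.5, 2.8, 1.3, -2.7, 3.4, 3],
  ],
)

```text
time_s: 8.5
ee_pos: [0.4651, -0.2041, 0.304]
ee_rot: [0.913, -0.167, 0.362, 0.087]
force: [-0.1, 0.9, 0.1]
finger_gap: 0.0802
gripper_force: 0.0
```

```bash
python3 - <<'E'
from h import *
for i in range(4): im,dep,K,M=shot("wrist")
np.savez("pics/w3.npz",im=im,dep=dep,K=K,M=M); cv2.imwrite("pics/w3.png",im[:,:,::-1])
st=env.state(); print(st["ee_pos"],R.from_quat(st["ee_rot"]).as_matrix().round(2).tolist(),toolup(-40,30).round(2).tolist(),st["joint_positions"].round(2))
P=cloud(K,M,dep); hsv=cv2.cvtColor(im,cv2.COLOR_RGB2HSV)
m=((hsv[...,0]>135)&(hsv[...,0]<170)&(hsv[...,1]>90)&(hsv[...,2]>40)).astype(np.uint8)
k,L,s,c=cv2.connectedComponentsWithStats(m)
for i in range(1,k):
    if s[i,4]>40: q=P[(L==i)&(dep>0)]; print(s[i],c[i],np.median(q,0).round(3),q.min(0).round(3),q.max(0).round(3))
E
```

```text
[ 0.46477079 -0.20200926  0.30406543] [[0.68, -0.37, 0.63], [-0.24, -0.93, -0.28], [0.69, 0.04, -0.72]] [[0.38, -0.64, 0.66], [-0.32, -0.77, -0.56], [0.87, 0.0, -0.5]] [ 0.93 -0.27 -0.52  2.42 -0.52  0.21 -1.09]
[382 164  25  23 416] [394.19951923 174.31971154] [ 0.56  -0.462  0.085] [ 0.542 -0.479  0.082] [ 0.578 -0.445  0.087]
[ 288  268   51   55 2083] [312.43831013 294.62409986] [ 0.451 -0.268  0.124] [ 0.428 -0.327 -0.001] [ 0.495 -0.244  0.128]
```

View pics/w3.png

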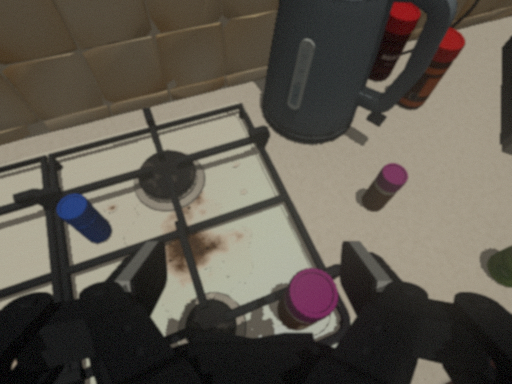

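The view shows the chosen small purple jar at (386,187), the big purple jar at (312,295), the blue one at (85,218) and the kettle at (320,70). The arm hit joint limits (q4 at max, q6 at min) at this shallow tilt, so I'll fit a simple kinematic model to choose a feasible wrist configuration.

```bash
cat > kin.py <<'E'
from h import *
from itertools import product
from scipy.optimize import least_squares
S=[([-1.03482212,0.50166583,-0.42685795,1.55122419,0.22082621,1.13831685,-0.21030299],[0.17498542,0.62543092,0.23047334],R.from_quat([.135927,.9907186,-.00076687,-.00012975]).as_matrix()),
([-.58,.34,-.34,1.39,.12,1.42,.37],[.4444,.4443,.3938],np.array([[-.96,.279,.008],[.279,.96,0],[-.007,.002,-1]])),
([-.44,.41,-.41,1.73,.18,1.04,.93],[.44428,.38837,.21223],np.array([[-.961,-.277,-.001],[-.277,.961,0],[.001,0,-1]])),
([-.93,.16,-.17,1.7,.03,1.27,-.83],[.27176,.4564,.35279],np.array([[-.28,.96,0],[.96,.28,.01],[0,.01,-1]])),
([-.6,.36,-.31,1.94,.14,.86,.32],[.36254,.37815,.15335],R.from_quat([.14,.99,-.001,0]).as_matrix()),
([.93,-.27,-.52,2.42,-.52,.21,-1.09],[.46477,-.20201,.30407],np.array([[.68,-.37,.63],[-.24,-.93,-.28],[.69,.04,-.72]]))]
ax="zyzyzyz"
def fk(q,s,o,L):
    T=R.from_euler("z",o[0]); p=np.zeros(3)
    for i in range(7):
        T=T*R.from_euler(ax[i],s[i]*q[i]); p=p+T.apply(L[i])
    return p,(T*R.from_euler("z",o[1])).as_matrix()
def fit():
    best=None
    for s in product((1,-1),repeat=7):
        if s[1]<0: continue
        for o0,o1 in product(np.arange(4)*np.pi/2,repeat=2):
            e=sum(np.linalg.norm(fk(q,s,(o0,o1),np.zeros((7,3)))[1]-Rm) for q,_,Rm in S)
            if best is None or e<best[0]: best=(e,s,(o0,o1))
    return best
if __name__=="__main__":
    e,s,o=fit(); print(e,s,o)
    mask=np.zeros((7,3),bool); mask[1,2]=0; 
    free=[(0,2),(2,2),(2,0),(4,2),(4,0),(5,0),(6,2)]
    def un(v):
        L=np.zeros((7,3)); 
        for f,x in zip(free,v): L[f]=x
        return L
    r=least_squares(lambda v:np.concatenate([fk(q,s,o,un(v))[0]-p for q,p,_ in S]),[.3,.4,0,.4,0,0,.3])
    print(dict(zip(free,r.x.round(3))),np.abs(r.fun).max()); np.savez("kin.npz",s=s,o=o,L=un(r.x))
E
python3 kin.py
```

```text
0.06962549371088932 (-1, 1, -1, 1, -1, 1, -1) (np.float64(0.0), np.float64(1.5707963267948966))
{(0, 2): np.float64(0.316), (2, 2): np.float64(0.597), (2, 0): np.float64(-0.094), (4, 2): np.float64(0.477), (4, 0): np.float64(-0.007), (5, 0): np.float64(-0.044), (6, 2): np.float64(0.451)} 0.02722889806190526
```

```bash
python3 - <<'E'
from kin import *
st=env.state(); S[-1]=(st["joint_positions"],st["ee_pos"],R.from_quat(st["ee_rot"]).as_matrix())
s=(-1,1,-1,1,-1,1,-1); o=(0,np.pi/2)
def go(free,x0,lam=.02):
    def un(v):
        L=np.zeros((7,3))
        for f,x in zip(free,v): L[f]=x
        return L
    x0=np.array(x0)
    r=least_squares(lambda v:np.concatenate([fk(q,s,o,un(v))[0]-p for q,p,_ in S]+[lam*(v-x0)]),x0)
    f=r.fun[:3*len(S)].reshape(-1,3); print({k:round(float(x),3) for k,x in zip(free,r.x)},"err mm",(np.linalg.norm(f,axis=1)*1000).round(1)); return un(r.x)
L=go([(0,2),(2,2),(2,0),(3,0),(3,2),(5,0),(6,2)],[.3,.4,0,0,.4,0,.3])
L=go([(0,2),(1,1),(2,2),(2,0),(2,1),(3,0),(3,2),(3,1),(5,0),(5,1),(6,2)],[.3,0,.4,0,0,0,.4,0,0,0,.3])
np.savez("kin.npz",L=L)
E
```

```text
{(0, 2): 0.316, (2, 2): 0.586, (2, 0): -0.095, (3, 0): -0.012, (3, 2): 0.472, (5, 0): -0.052, (6, 2): 0.447} err mm [16.4 12.8 11.7 29.8 19.7 13.3]
{(0, 2): 0.347, (1, 1): 0.003, (2, 2): 0.504, (2, 0): 0.0, (2, 1): -0.009, (3, 0): 0.002, (3, 2): 0.464, (3, 1): -0.009, (5, 0): -0.0, (5, 1): -0.01, (6, 2): 0.358} err mm [1.  1.1 1.5 1.7 2.3 0.1]
```

```bash
cat >> kin.py <<'E'
s_=(-1,1,-1,1,-1,1,-1); o_=(0,np.pi/2)
LO=np.array([-2.88,-.31,-1.54,.2,-1.41,.19,-2.57]);HI=np.array([2.88,2.03,1.56,2.42,4.55,2.02,2.57])
def ik(p,Rm,seeds,L):
    out=[]
    for q0 in seeds:
        def f(q):
            a,B=fk(q,s_,o_,L); return np.r_[(a-p)*10,R.from_matrix(B.T@Rm).as_rotvec()*3]
        r=least_squares(f,np.clip(q0,LO+.03,HI-.03),bounds=(LO+.02,HI-.02))
        if np.linalg.norm(r.fun)<.02: out.append(r.x)
    return out
E
python3 - <<'E'
from kin import *
L=np.load("kin.npz")["L"]; rng=np.random.default_rng(0); seeds=rng.uniform(LO,HI,(14,7))
J=np.array([.56,-.463,.055]); I=cup(-.035,-.025,.059)
for nm,p,yaws in(("pick",J,(-70,-40,-10)),("place",I,(34.25,))):
  for yaw in yaws:
    for t in (15,30,45):
      for up in (0,1):
        Rm=(toolup if up else tool)(yaw,t); tcp=p+.019*Rm[:,2]
        for nm2,q in(("at",tcp),("back10",tcp-.1*Rm[:,2])):
            o=ik(q,Rm,seeds,L)
            if o: 
                m=[np.minimum(x-LO,HI-x).min() for x in o]; b=o[int(np.argmax(m))]; print(nm,yaw,t,"up" if up else "dn",nm2,len(o),max(m).round(2),b.round(2), "pi" if b[4]>1.57 else "")
E
```

```text
pick -70 15 dn at 9 0.39 [-0.27  1.25  0.68  2.03  2.11  0.74 -1.93] pi
pick -70 15 dn back10 9 0.25 [-0.65  1.35  0.87  2.17  1.98  0.51 -2.07] pi
pick -70 15 up at 5 0.39 [-0.29  1.26  0.7   2.03  2.11  0.72  1.19] pi
pick -70 15 up back10 4 0.25 [-0.59  1.28  0.8   2.17  1.96  0.6   1.15] pi
pick -70 30 dn at 10 0.37 [ 0.35  0.86  0.02  2.05  2.16  0.89 -1.36] pi
pick -70 30 dn back10 10 0.23 [-0.35  0.88  0.67  2.19  2.06  0.52 -1.67] pi
pick -70 30 up at 5 0.38 [0.12 0.9  0.29 2.04 2.16 0.73 1.63] pi
pick -70 30 up back10 5 0.22 [0.08 0.73 0.16 2.2  2.   0.85 1.75] pi
pick -70 45 dn at 10 0.43 [ 0.76  0.78 -0.4   1.99  1.93  0.79 -0.86] pi
pick -70 45 dn back10 7 0.31 [ 0.61  0.57 -0.33  2.11  1.74  0.75 -0.83] pi
pick -70 45 up at 5 0.38 [ 0.46  0.74 -0.03  1.99  1.91  0.57  2.14] pi
pick -70 45 up back10 4 0.29 [ 0.39  0.55 -0.07  2.11  1.71  0.62  2.28] pi
pick -40 15 dn at 9 0.24 [ 0.36  1.08  0.32  2.18  3.05  1.36 -1.87] pi
pick -40 15 dn back10 9 0.02 [ 1.8   1.73 -1.08  2.4   3.4   1.34 -0.15] pi
pick -40 15 up at 5 0.24 [-0.3   1.66  1.05  2.18  2.9   1.21  0.3 ] pi
pic
[... 1400 characters left out ...]
2 1.95 4.1  1.31 0.49] pi
pick -10 45 up back10 8 0.3 [0.09 1.12 1.26 2.07 4.24 1.42 0.53] pi
place 34.25 15 dn at 4 0.13 [ 0.26  1.8  -1.11  2.29  3.37  1.48 -0.16] pi
place 34.25 15 up at 3 0.13 [-1.5   1.26  0.63  2.29  2.75  1.29  0.88] pi
place 34.25 30 dn at 4 0.13 [-1.01  0.84  0.18  2.29  2.93  1.   -1.71] pi
place 34.25 30 up at 4 0.13 [-1.27  0.91  0.46  2.29  3.    0.96  1.16] pi
place 34.25 45 dn at 4 0.2 [-0.71  0.67 -0.12  2.22  2.76  0.55 -1.34] pi
place 34.25 45 dn back10 4 0.06 [-1.59  0.63  0.86  2.36  3.52  0.46 -2.41] pi
place 34.25 45 up at 3 0.23 [-1.43  0.85  0.74  2.19  3.51  0.54  0.68] pi
place 34.25 45 up back10 4 0.07 [-1.79  0.86  1.14  2.35  3.84  0.61  0.26] pi
```

```bash
cat >> kin.py <<'E'
L_=np.load("kin.npz")["L"]
def near(p,Rm,q0,w=.02,extra=()):
    """IK solutions, the one nearest q0"""
    best=None
    for qs in [np.array(q0)]+[np.array(e) for e in extra]:
        def f(q):
            a,B=fk(q,s_,o_,L_); return np.r_[(a-p)*10,R.from_matrix(B.T@Rm).as_rotvec()*3,w*(q-q0)*.1]
        r=least_squares(f,np.clip(qs,LO+.05,HI-.05),bounds=(LO+.04,HI-.04)); e=np.linalg.norm(r.fun[:6])
        if e<.03 and (best is None or r.cost<best[0]): best=(r.cost,r.x)
    return None if best is None else best[1]
def rows(q0,q1,n,start=None,prnt=True):
    """joint-space straight line as tool rows; shows tcp path"""
    T=[fk(q0+(q1-q0)*i/n,s_,o_,L_) for i in range(n+1)]; out=[]
    for (p,A),(p2,B) in zip(T,T[1:]):
        out.append(np.r_[A.T@(p2-p)*100,np.rad2deg(R.from_matrix(A.T@B).as_rotvec())])
    out=np.array(out); print("max cm",np.linalg.norm(out[:,:3],axis=1).max().round(2),"deg",np.linalg.norm(out[:,3:],axis=1).max().round(2))
    for i in range(0,n,10): print([[float(v) for v in r] for r in out[i:i+10].round(1)]," ->",T[min(i+10,n)][0].round(3))
E
python3 - <<'E'
from kin import *
J=np.array([.56,-.462,.055]); I=cup(-.035,-.025,.062)
ex=[[1.12,.78,-.55,2.09,2.63,.53,-.84],[.76,.78,-.4,1.99,1.93,.79,-.86],[.28,.53,.45,2.24,3.51,.41,-2.09],[-.71,.67,-.12,2.22,2.76,.55,-1.34]]
qc=env.state()["joint_positions"]
Rp=tool(-50,45); a=J+.019*Rp[:,2]
qa=near(a,Rp,np.array(ex[0]),extra=ex); qh=near(a-.1*Rp[:,2],Rp,qa,extra=ex); print("pick",qa.round(2),"hover",qh.round(2))
for yaw in (34.25,45,55):
  Rl=tool(yaw,45)
  for nm,d in(("place",(-.035,-.025,.06)),("up1",(-.035,-.025,.075)),("b6",(-.095,-.025,.075)),("b12",(-.155,-.025,.08)),("b12r",(-.155,-.06,.08)),("b15",(-.185,-.025,.12)),("b15hi",(-.185,-.025,.2))):
    g=cup(*d); q=near(g+.019*Rl[:,2],Rl,np.array(ex[3]),extra=ex); print(yaw,nm,None if q is None else q.round(2))
rows(qc,qh,30)
E
```

```text
pick [ 1.    0.77 -0.51  2.09  2.39  0.64 -0.84] hover [ 1.    0.55 -0.55  2.25  2.28  0.6  -0.85]
34.25 place [-0.71  0.66 -0.12  2.22  2.76  0.55 -1.34]
34.25 up1 [-0.72  0.63 -0.11  2.22  2.74  0.52 -1.32]
34.25 b6 [-0.73  0.59 -0.14  2.35  2.74  0.62 -1.36]
34.25 b12 None
34.25 b12r None
34.25 b15 None
34.25 b15hi None
45 place [-0.52  0.67 -0.22  2.22  3.08  0.52 -1.35]
45 up1 [-0.51  0.64 -0.23  2.22  3.07  0.48 -1.35]
45 b6 [-0.54  0.6  -0.22  2.35  3.07  0.58 -1.38]
45 b12 None
45 b12r None
45 b15 None
45 b15hi None
55 place [-0.31  0.7  -0.36  2.19  3.35  0.44 -1.34]
55 up1 [-0.29  0.66 -0.38  2.19  3.34  0.41 -1.34]
55 b6 [-0.33  0.61 -0.33  2.33  3.37  0.52 -1.39]
55 b12 None
55 b12r None
55 b15 None
55 b15hi None
max cm 1.46 deg 5.57
[[-1.1, 0.4, 0.7, -0.1, -2.2, -5.1], [-1.1, 0.4, 0.7, -0.0, -2.1, -5.1], [-1.1, 0.4, 0.7, 0.0, -2.1, -5.1], [-1.1, 0.4, 0.7, 0.1, -2.1, -5.2], [-1.1, 0.4, 0.7, 0.1, -2.0, -5.2], [-1.1, 0.3, 0.8, 0.1, -1.9, -5.2], [-1.0, 0.3, 0.8, 0.2, -1.9, -5.2], [-1.0, 0.3, 0.8, 0.2, -1.8, -5.2], [-1.0, 0.3, 0.8, 0.2, -1.7, -5.2], [-1.0, 0.3, 0.8, 0.1, -1.7, -5.2]]  -> [ 0.413 -0.266  0.201]
[[-0.9, 0.3, 0.8, 0.1, -1.6, -5.2], [-0.9, 0.3, 0.8, 0.1, -1.5, -5.2], [-0.8, 0.3, 0.8, 0.0, -1.5, -5.2], [-0.8, 0.3, 0.8, -0.0, -1.4, -5.2], [-0.8, 0.4, 0.9, -0.1, -1.3, -5.2], [-0.7, 0.4, 0.9, -0.2, -1.3, -5.2], [-0.7, 0.4, 0.9, -0.3, -1.2, -5.2], [-0.6, 0.5, 0.9, -0.4, -1.2, -5.2], [-0.6, 0.5, 0.9, -0.5, -1.1, -5.2], [-0.5, 0.5, 0.9, -0.6, -1.1, -5.1]]  -> [ 0.416 -0.369  0.147]
[[-0.5, 0.6, 0.9, -0.7, -1.0, -5.1], [-0.5, 0.6, 0.9, -0.8, -1.0, -5.1], [-0.4, 0.7, 0.9, -0.9, -1.0, -5.0], [-0.4, 0.8, 0.9, -1.1, -1.0, -5.0], [-0.4, 0.8, 0.9, -1.2, -1.0, -4.9], [-0.3, 0.9, 0.9, -1.3, -1.1, -4.9], [-0.3, 1.0, 0.9, -1.5, -1.1, -4.8], [-0.3, 1.0, 0.8, -1.6, -1.1, -4.7], [-0.3, 1.1, 0.8, -1.7, -1.2, -4.7], [-0.3, 1.2, 0.8, -1.8, -1.3, -4.6]]  -> [ 0.523 -0.418  0.112]
```

```bash
python3 - <<'E'
from kin import *
J=np.array([.56,-.462,.055]); ex=[[1.12,.78,-.55,2.09,2.63,.53,-.84],[1,.55,-.55,2.25,2.28,.6,-.85]]
qc=env.state()["joint_positions"]; Rp=tool(-50,45); a=J+.019*Rp[:,2]
qh=near(a-.06*Rp[:,2]+[0,0,.1],Rp,np.array(ex[1]),extra=ex); print(qh.round(2))
qm=qc.copy(); qm=np.array([.95,.15,-.53,2.3,.9,.6,-1.0]); print(fk(qm,s_,o_,L_)[0])
rows(qc,qm,15); rows(qm,qh,15)
E
```

```text
[ 0.97  0.4  -0.49  2.17  2.    0.43 -0.59]
[ 0.36153007 -0.34795375  0.17931216]
max cm 1.72 deg 5.81
[[-1.3, 0.2, 0.7, 0.3, -2.7, -5.1], [-1.3, 0.3, 0.7, 0.3, -2.7, -5.1], [-1.3, 0.3, 0.7, 0.3, -2.7, -5.1], [-1.4, 0.3, 0.7, 0.2, -2.7, -5.1], [-1.4, 0.4, 0.7, 0.2, -2.7, -5.1], [-1.4, 0.4, 0.7, 0.2, -2.7, -5.1], [-1.4, 0.5, 0.7, 0.1, -2.6, -5.1], [-1.3, 0.5, 0.7, 0.0, -2.6, -5.1], [-1.3, 0.6, 0.7, -0.0, -2.6, -5.1], [-1.3, 0.6, 0.7, -0.1, -2.5, -5.0]]  -> [ 0.385 -0.27   0.196]
[[-1.3, 0.7, 0.8, -0.2, -2.5, -5.0], [-1.3, 0.7, 0.8, -0.3, -2.5, -5.0], [-1.3, 0.8, 0.8, -0.4, -2.4, -5.0], [-1.3, 0.8, 0.8, -0.5, -2.4, -4.9], [-1.2, 0.9, 0.8, -0.6, -2.4, -4.9]]  -> [ 0.362 -0.348  0.179]
max cm 1.63 deg 5.27
[[-0.2, 1.6, 0.5, -1.8, -0.5, -4.8], [-0.2, 1.5, 0.5, -1.8, -0.5, -4.8], [-0.3, 1.5, 0.5, -1.7, -0.5, -4.9], [-0.3, 1.4, 0.5, -1.7, -0.5, -4.9], [-0.3, 1.4, 0.6, -1.7, -0.5, -4.9], [-0.3, 1.3, 0.6, -1.6, -0.5, -4.9], [-0.3, 1.3, 0.6, -1.6, -0.5, -4.9], [-0.3, 1.2, 0.6, -1.6, -0.5, -5.0], [-0.4, 1.2, 0.6, -1.6, -0.5, -5.0], [-0.4, 1.1, 0.6, -1.5, -0.5, -5.0]]  -> [ 0.481 -0.431  0.191]
[[-0.3, 1.1, 0.6, -1.5, -0.5, -5.0], [-0.3, 1.0, 0.7, -1.5, -0.5, -5.0], [-0.3, 1.0, 0.7, -1.5, -0.5, -5.0], [-0.3, 0.9, 0.7, -1.5, -0.5, -5.0], [-0.3, 0.9, 0.7, -1.5, -0.5, -5.0]]  -> [ 0.541 -0.44   0.184]
```

step_arm(
  series=[
    [-1.3, 0.2, 0.7, 0.3, -2.7, -5.1],
    [-1.3, 0.3, 0.7, 0.3, -2.7, -5.1],
    [-1.3, 0.3, 0.7, 0.3, -2.7, -5.1],
    [-1.4, 0.3, 0.7, 0.2, -2.7, -5.1],
    [-1.4, 0.4, 0.7, 0.2, -2.7, -5.1],
    [-1.4, 0.4, 0.7, 0.2, -2.7, -5.1],
    [-1.4, 0.5, 0.7, 0.1, -2.6, -5.1],
    [-1.3, 0.5, 0.7, 0, -2.6, -5.1],
    [-1.3, 0.6, 0.7, 0, -2.6, -5.1],
    [-1.3, 0.6, 0.7, -0.1, -2.5, -5],
  ],
  hand=6.5,
)

```text
time_s: 9.53
ee_pos: [0.388, -0.2684, 0.1976]
ee_rot: [0.951, 0.236, 0.082, 0.182]
force: [-0.5, -0.0, -0.4]
finger_gap: 0.0649
gripper_force: 0.0
```

```bash
python3 - <<'E'
from kin import *
env.get_image("top"); env.get_image("top")
st=env.state(); q=st["joint_positions"]; p,B=fk(q,s_,o_,L_); print(q.round(2),st["ee_pos"].round(3),(p-st["ee_pos"]).round(3))
qm=np.array([.95,.15,-.53,2.3,.9,.6,-1.0]); rows(q,qm,10)
E
```

```text
[ 1.14  0.02 -0.73  2.32  0.42  0.49 -1.02] [ 0.388 -0.268  0.197] [ 0.007 -0.005  0.005]
max cm 0.86 deg 2.82
[[-0.7, 0.2, 0.4, -0.1, -1.2, -2.4], [-0.7, 0.2, 0.4, -0.1, -1.2, -2.4], [-0.7, 0.2, 0.4, -0.1, -1.2, -2.4], [-0.7, 0.2, 0.4, -0.2, -1.2, -2.4], [-0.7, 0.3, 0.4, -0.2, -1.2, -2.4], [-0.7, 0.3, 0.4, -0.2, -1.2, -2.4], [-0.7, 0.3, 0.4, -0.2, -1.3, -2.5], [-0.7, 0.3, 0.4, -0.2, -1.3, -2.5], [-0.7, 0.3, 0.4, -0.3, -1.3, -2.5], [-0.7, 0.3, 0.5, -0.3, -1.3, -2.5]]  -> [ 0.362 -0.348  0.179]
```

step_arm(
  series=[
    [-1.3, 0.5, 0.8, -0.2, -2.4, -5],
    [-1.3, 0.5, 0.8, -0.3, -2.4, -5],
    [-1.3, 0.6, 0.8, -0.4, -2.4, -5],
    [-1.3, 0.6, 0.8, -0.5, -2.4, -4.9],
    [-1.2, 0.6, 0.8, -0.5, -2.4, -4.9],
    [-0.2, 1.6, 0.5, -1.8, -0.5, -4.8],
    [-0.2, 1.5, 0.5, -1.8, -0.5, -4.8],
    [-0.3, 1.5, 0.5, -1.7, -0.5, -4.9],
    [-0.3, 1.4, 0.5, -1.7, -0.5, -4.9],
    [-0.3, 1.4, 0.5, -1.7, -0.5, -4.9],
  ],
)

```text
time_s: 10.47
ee_pos: [0.4191, -0.3909, 0.1867]
ee_rot: [0.752, 0.585, -0.087, 0.292]
force: [0.7, -1.0, 1.0]
finger_gap: 0.065
gripper_force: 0.0
```

```bash
python3 - <<'E'
from kin import *
env.get_image("top"); env.get_image("top")
J=np.array([.56,-.462,.055]); ex=[[1.12,.78,-.55,2.09,2.63,.53,-.84],[1,.55,-.55,2.25,2.28,.6,-.85]]
st=env.state(); q=st["joint_positions"]; p,B=fk(q,s_,o_,L_); print(q.round(2),st["ee_pos"].round(3),(p-st["ee_pos"]).round(3))
Rp=tool(-50,45); a=J+.019*Rp[:,2]
plan(a-.06*Rp[:,2]+[0,0,.08],Rp,10)
E
```

```text
[ 1.04  0.25 -0.65  2.24  1.26  0.58 -0.87] [ 0.419 -0.391  0.187] [ 0.012 -0.001  0.007]
[[0.07, 1.13, 0.71, -1.48, -0.55, -4.98], [-0.02, 1.11, 0.73, -1.48, -0.55, -4.98], [-0.11, 1.09, 0.76, -1.48, -0.55, -4.98], [-0.19, 1.06, 0.79, -1.48, -0.55, -4.98], [-0.28, 1.01, 0.82, -1.48, -0.55, -4.98], [-0.35, 0.97, 0.85, -1.48, -0.55, -4.98], [-0.43, 0.91, 0.88, -1.48, -0.55, -4.98], [-0.49, 0.85, 0.91, -1.48, -0.55, -4.98], [-0.56, 0.78, 0.93, -1.48, -0.55, -4.98], [-0.61, 0.7, 0.96, -1.48, -0.55, -4.98]]
```

step_arm(
  series=[
    [0.1, 1.1, 0.7, -1.5, -0.5, -5],
    [0, 1.1, 0.7, -1.5, -0.5, -5],
    [-0.1, 1.1, 0.8, -1.5, -0.5, -5],
    [-0.2, 1.1, 0.8, -1.5, -0.5, -5],
    [-0.3, 1, 0.8, -1.5, -0.6, -5],
    [-0.4, 1, 0.8, -1.5, -0.6, -5],
    [-0.4, 0.9, 0.9, -1.5, -0.6, -5],
    [-0.5, 0.9, 0.9, -1.5, -0.6, -5],
    [-0.6, 0.8, 0.9, -1.5, -0.6, -5],
    [-0.6, 0.7, 1, -1.5, -0.6, -5],
  ],
)

```text
time_s: 11.4
ee_pos: [0.5414, -0.4386, 0.1642]
ee_rot: [0.388, 0.838, -0.161, 0.348]
force: [-0.1, -0.1, -0.7]
finger_gap: 0.0649
gripper_force: 0.0
```

```bash
python3 - <<'E'
from kin import *
env.get_image("top"); env.get_image("top"); im,dep,K,M=shot("wrist"); cv2.imwrite("pics/w4.png",im[:,:,::-1]); doorfit("top")
J=np.array([.56,-.462,.055])
st=env.state(); q=st["joint_positions"]; print(q.round(2),st["ee_pos"].round(3))
Rp=tool(-50,45); a=J+.019*Rp[:,2]
P=cloud(K,M,dep); hsv=cv2.cvtColor(im,cv2.COLOR_RGB2HSV)
m=((hsv[...,0]>135)&(hsv[...,0]<170)&(hsv[...,1]>90)&(hsv[...,2]>40)).astype(np.uint8)
k,L,s,c=cv2.connectedComponentsWithStats(m)
for i in range(1,k):
    if s[i,4]>40: w=P[(L==i)&(dep>0)]; print(s[i],c[i],np.median(w,0).round(3),w.min(0).round(3),w.max(0).round(3))
s=plan(a-.06*Rp[:,2],Rp,5); plan(a,Rp,5,start=s)
E
```

```text
top door th median 1.962 191 spread [1.92 2.02]
[ 1.    0.46 -0.57  2.16  2.    0.49 -0.59] [ 0.54  -0.439  0.164]
[ 228  120   50   54 2259] [252.3187251  146.49048251] [ 0.555 -0.456  0.084] [ 0.542 -0.48   0.064] [ 0.578 -0.443  0.087]
[[1.11, 0.0, 1.15, 0.01, 0.01, -0.03], [1.11, 0.0, 1.15, 0.01, 0.01, -0.03], [1.11, 0.0, 1.15, 0.01, 0.01, -0.03], [1.11, 0.0, 1.15, 0.01, 0.01, -0.03], [1.11, 0.01, 1.15, 0.01, 0.01, -0.03]]
[[0.0, 0.0, 1.2, 0.0, 0.0, 0.0], [0.0, 0.0, 1.2, 0.0, 0.0, 0.0], [0.0, 0.0, 1.2, 0.0, 0.0, 0.0], [0.0, 0.0, 1.2, 0.0, 0.0, 0.0], [0.0, 0.0, 1.2, 0.0, 0.0, 0.0]]
```

View pics/w4.png

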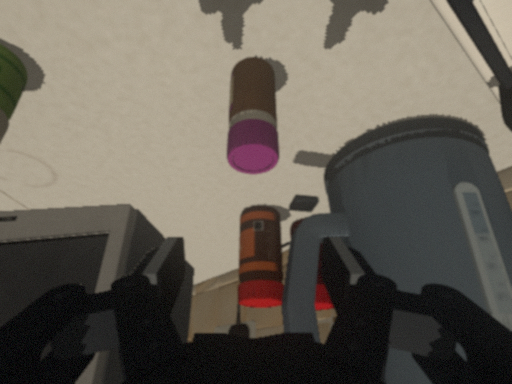

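The close view (camera below, so upside-down) shows the single purple-lidded jar at (252,115), centred between the fingers, with the pot at far left (5,80) and the kettle at right. Next I'll go in and grasp it.

step_arm(
  series=[
    [1.1, 0, 1.2, 0, 0, 0],
    [1.1, 0, 1.2, 0, 0, 0],
    [1.1, 0, 1.1, 0, 0, 0],
    [1.1, 0, 1.1, 0, 0, 0],
    [1.1, 0, 1.1, 0, 0, 0],
    [0, 0, 1.2, 0, 0, 0],
    [0, 0, 1.2, 0, 0, 0],
    [0, 0, 1.2, 0, 0, 0],
    [0, 0, 1.2, 0, 0, 0],
    [0, 0, 1.2, 0, 0, 0],
  ],
)

```text
time_s: 12.43
ee_pos: [0.5691, -0.4734, 0.0426]
ee_rot: [0.391, 0.837, -0.161, 0.348]
force: [0.5, 0.2, 0.3]
finger_gap: 0.0648
gripper_force: 0.0
```

step_arm(
  series=[
    [0, 0, 0, 0, 0, 0],
    [0, 0, 0, 0, 0, 0],
    [0, 0, 0, 0, 0, 0],
    [0, 0, 0, 0, 0, 0],
    [0, 0, 0, 0, 0, 0],
    [0, 0, 0, 0, 0, 0],
    [0, 0, 0, 0, 0, 0],
    [0, 0, 0, 0, 0, 0],
    [0, 0, 0, 0, 0, 0],
    [0, 0, 0, 0, 0, 0],
  ],
  hand=3,
  force=30,
)

```text
time_s: 13.27
ee_pos: [0.5691, -0.4737, 0.0428]
ee_rot: [0.39, 0.837, -0.162, 0.348]
force: [-0.4, 0.8, -0.3]
finger_gap: 0.0362
gripper_force: 30.8
```

```bash
python3 - <<'E'
from kin import *
st=env.state(); q=st["joint_positions"]; print(q.round(2),st["ee_pos"].round(4),st["finger_gap"],st["gripper_force"])
Rm=R.from_quat(st["ee_rot"]).as_matrix(); print("grasp",(st["ee_pos"]-.019*Rm[:,2]).round(4),"up .12 in tool",(Rm.T@[0,0,12]).round(2))
ex=[[-.71,.67,-.12,2.22,2.76,.55,-1.34],q]
# place sequence: (cup x,y,z grasp), heading, tilt
for d,h,t in (((-.035,-.025,.061),36,45),((-.035,-.025,.07),36,45),((-.07,-.025,.07),38,45),((-.105,-.025,.07),38,47),((-.115,-.03,.075),38,55),((-.13,-.03,.10),35,62),((-.15,-.05,.16),30,70),((-.15,-.08,.2),20,70),((-.15,-.08,.2),10,60),((-.12,-.12,.2),10,50)):
    Rl=tool(h,t); g=cup(*d); x=near(g+.019*Rl[:,2],Rl,np.array(ex[0]),extra=ex); print(d,h,t,g.round(3),None if x is None else x.round(2))
E
```

```text
[ 1.02  0.78 -0.57  2.07  2.32  0.66 -0.77] [ 0.5691 -0.4737  0.0428] 0.03617853353055421 30.834490656852722
grasp [ 0.5604 -0.4634  0.0562] up .12 in tool [-8.5   0.   -8.47]
(-0.035, -0.025, 0.061) 36 45 [0.5   0.446 0.057] [-0.68  0.66 -0.13  2.22  2.81  0.55 -1.34]
(-0.035, -0.025, 0.07) 36 45 [0.5   0.446 0.066] [-0.69  0.64 -0.13  2.22  2.8   0.53 -1.33]
(-0.07, -0.025, 0.07) 38 45 [0.471 0.426 0.066] [-0.66  0.62 -0.16  2.3   2.87  0.58 -1.36]
(-0.105, -0.025, 0.07) 38 47 [0.442 0.406 0.066] [-0.67  0.58 -0.16  2.36  2.84  0.57 -1.36]
(-0.115, -0.03, 0.075) 38 55 [0.436 0.396 0.071] [-0.71  0.51 -0.09  2.31  2.76  0.3  -1.29]
(-0.13, -0.03, 0.1) 35 62 [0.424 0.388 0.096] [-0.53  0.43 -0.34  2.27  1.66  0.23 -0.23]
(-0.15, -0.05, 0.16) 30 70 [0.419 0.36  0.156] [ 0.25  0.65 -1.34  2.19  1.21  0.83  0.27]
(-0.15, -0.08, 0.2) 20 70 [0.436 0.335 0.196] [ 0.37  0.67 -1.5   2.15  1.17  0.99  0.18]
(-0.15, -0.08, 0.2) 10 60 [0.436 0.335 0.196] [-0.35  0.23 -0.61  2.24  1.06  0.56 -0.06]
(-0.12, -0.12, 0.2) 10 50 [0.483 0.319 0.196] [-0.67  0.24 -0.19  2.3   1.55  0.46 -0.51]
```

Grasp is firm (gap 36 mm, 31 N). I'll lift and plan the carry.

step_arm(
  series=[
    [-0.7, 0, -0.7, 0, 0, 0],
    [-1.1, 0, -1.1, 0, 0, 0],
    [-1.1, 0, -1.1, 0, 0, 0],
    [-1.1, 0, -1.1, 0, 0, 0],
    [-1.1, 0, -1.1, 0, 0, 0],
    [-1.1, 0, -1.1, 0, 0, 0],
    [-1.1, 0, -1.1, 0, 0, 0],
    [-1.1, 0, -1.1, 0, 0, 0],
    [-1.1, 0, -1.1, 0, 0, 0],
    [-1, 0, -1, 0, 0, 0],
  ],
)

```text
time_s: 14.1
ee_pos: [0.5693, -0.4732, 0.1932]
ee_rot: [0.389, 0.837, -0.161, 0.349]
force: [0.7, 0.7, -0.9]
finger_gap: 0.0356
gripper_force: 30.9
```

```bash
cat >> kin.py <<'E'
def tocup(p):
    c,s=np.cos(YAW),np.sin(YAW); d=p[:2]-C; return np.array([c*d[0]+s*d[1],-s*d[0]+c*d[1],p[2]+.004])
def show(q0,q1,k=5):
    for i in range(k+1):
        p,B=fk(q0+(q1-q0)*i/k,s_,o_,L_); g=p-.019*B[:,2]; w=p-.358*B[:,2]
        # jar axis = tool tilt45 'up' in hand
        ax=B@np.array([-.7071,0,-.7071]); b=g-.058*ax; t=g+.034*ax
        print("g",g.round(2),"cup",tocup(g).round(3),"tilt",np.rad2deg(np.arcsin(-B[2,2])).round(),"bot z",b[2].round(3),"top cup",tocup(t).round(3),"wrist",w.round(2))
E
python3 - <<'E'
from kin import *
st=env.state(); q=st["joint_positions"]; print(q.round(2),st["ee_pos"].round(4),st["finger_gap"],st["gripper_force"],st["force"])
A=np.array
q2=A([.2,.2,-.45,2.22,1.6,.5,-.5]); q3=A([-.67,.24,-.19,2.3,1.55,.46,-.51]); q4=A([-.71,.51,-.09,2.31,2.76,.3,-1.29]); q5=A([-.67,.58,-.16,2.36,2.84,.57,-1.36])
for a,b in((q,q2),(q2,q3),(q3,q4),(q4,q5)): show(a,b); print()
E
```

```text
[ 0.96  0.44 -0.49  2.05  1.83  0.41 -0.39] [ 0.5693 -0.4732  0.1932] 0.035568588027174344 30.93777894973755 [ 0.70803881  0.69803844 -0.92927649]
g [ 0.57 -0.46  0.21] cup [-0.483 -0.813  0.218] tilt 45.0 bot z 0.156 top cup [-0.483 -0.812  0.252] wrist [ 0.42 -0.27  0.45]
g [ 0.61 -0.37  0.23] cup [-0.4   -0.763  0.232] tilt 44.0 bot z 0.17 top cup [-0.401 -0.762  0.266] wrist [ 0.44 -0.2   0.46]
g [ 0.64 -0.28  0.24] cup [-0.328 -0.703  0.244] tilt 44.0 bot z 0.182 top cup [-0.329 -0.703  0.278] wrist [ 0.45 -0.13  0.48]
g [ 0.65 -0.19  0.25] cup [-0.267 -0.636  0.256] tilt 44.0 bot z 0.194 top cup [-0.269 -0.636  0.29 ] wrist [ 0.44 -0.06  0.49]
g [ 0.65 -0.1   0.26] cup [-0.218 -0.564  0.267] tilt 43.0 bot z 0.205 top cup [-0.22  -0.563  0.301] wrist [0.43 0.01 0.49]
g [ 0.64 -0.02  0.27] cup [-0.181 -0.488  0.277] tilt 43.0 bot z 0.215 top cup [-0.184 -0.488  0.311] wrist [0.41 0.07 0.5 ]

g [ 0.64 -0.02  0.27] cup [-0.181 -0.488  0.277] tilt 43.0 bot z 0.215 top cup [-0.184 -0.488  0.311] wrist [0.41 0.07 0.5 ]
g [0.63 0.06 0.26] cup [-0.149 -0.416  0.261] tilt 44.0 bot z 0.19
[... 1308 characters left out ...]
 -0.032  0.072] tilt 55.0 bot z 0.011 top cup [-0.112 -0.031  0.105] wrist [0.28 0.28 0.35]
g [0.44 0.4  0.07] cup [-0.115 -0.031  0.07 ] tilt 54.0 bot z 0.009 top cup [-0.109 -0.031  0.104] wrist [0.28 0.27 0.34]
g [0.44 0.4  0.07] cup [-0.111 -0.031  0.07 ] tilt 52.0 bot z 0.008 top cup [-0.107 -0.03   0.104] wrist [0.27 0.27 0.33]
g [0.44 0.4  0.07] cup [-0.109 -0.029  0.07 ] tilt 50.0 bot z 0.008 top cup [-0.105 -0.029  0.104] wrist [0.27 0.27 0.33]
g [0.44 0.4  0.07] cup [-0.106 -0.027  0.07 ] tilt 49.0 bot z 0.009 top cup [-0.104 -0.027  0.104] wrist [0.26 0.27 0.32]
g [0.44 0.41 0.07] cup [-0.104 -0.024  0.071] tilt 47.0 bot z 0.01 top cup [-0.103 -0.024  0.105] wrist [0.26 0.26 0.31]
```

```bash
python3 - <<'E'
from kin import *
st=env.state(); q=st["joint_positions"]; A=np.array
def sol(g,h,t,q0):
    Rl=tool(h,t); x=near(A(g)+.019*Rl[:,2],Rl,q0,extra=[q,q2,q3]); print(np.round(g,3),h,t,None if x is None else x.round(2)); return x
q2=A([.2,.2,-.45,2.22,1.6,.5,-.5]); q3=A([-.67,.24,-.19,2.3,1.55,.46,-.51]); q4=A([-.71,.51,-.09,2.31,2.76,.3,-1.29])
a=sol([.50,-.39,.22],-50,48,q); a2=sol([.54,-.30,.23],-40,48,q); b=sol([.60,-.02,.25],-10,46,q2); 
c=sol(cup(-.13,-.20,.22),10,50,q3); d=sol(cup(-.13,-.10,.15),22,52,q3); e=sol(cup(-.125,-.05,.10),32,54,q4); 
for x,y in ((q,a),(a,a2),(a2,b),(b,c),(c,d),(d,e),(e,q4)):
    if x is not None and y is not None: show(x,y,3); print()
E
```

```text
[ 0.5  -0.39  0.22] -50 48 [ 0.97  0.27 -0.51  2.24  1.72  0.37 -0.37]
[ 0.54 -0.3   0.23] -40 48 [ 0.89  0.23 -0.58  2.27  1.68  0.35 -0.32]
[ 0.6  -0.02  0.25] -10 46 [ 0.29  0.14 -0.41  2.32  1.81  0.25 -0.42]
[0.52  0.247 0.216] 10 50 [-0.55  0.17 -0.1   2.33  1.58  0.31 -0.37]
[0.463 0.33  0.146] 22 52 [-0.5   0.32 -0.31  2.37  2.03  0.37 -0.77]
[0.439 0.374 0.096] 32 54 [-0.8   0.44  0.    2.34  2.62  0.29 -1.27]
g [ 0.57 -0.46  0.21] cup [-0.483 -0.813  0.218] tilt 45.0 bot z 0.156 top cup [-0.483 -0.812  0.252] wrist [ 0.42 -0.27  0.45]
g [ 0.55 -0.43  0.22] cup [-0.489 -0.78   0.222] tilt 46.0 bot z 0.16 top cup [-0.489 -0.781  0.256] wrist [ 0.4  -0.25  0.46]
g [ 0.53 -0.41  0.22] cup [-0.496 -0.748  0.223] tilt 47.0 bot z 0.161 top cup [-0.496 -0.749  0.257] wrist [ 0.38 -0.24  0.47]
g [ 0.5  -0.39  0.22] cup [-0.505 -0.716  0.224] tilt 48.0 bot z 0.162 top cup [-0.505 -0.718  0.258] wrist [ 0.35 -0.22  0.47]

g [ 0.5  -0.39  0.22] cup [-0.505 -0.716  0.224] tilt 48.0 bot z 0.162 top cup [-0.505 -0.718  0.258] wrist [ 0.35 -0.22  0.47]
g [ 0.52 -0.36  0.22] cup [-0.476 -0.
[... 2101 characters left out ...]
-0.065  0.118] tilt 53.0 bot z 0.057 top cup [-0.117 -0.065  0.152] wrist [0.27 0.26 0.38]
g [0.44 0.37 0.1 ] cup [-0.125 -0.05   0.1  ] tilt 54.0 bot z 0.039 top cup [-0.12  -0.05   0.134] wrist [0.27 0.27 0.37]

g [0.44 0.37 0.1 ] cup [-0.125 -0.05   0.1  ] tilt 54.0 bot z 0.039 top cup [-0.12  -0.05   0.134] wrist [0.27 0.27 0.37]
g [0.44 0.38 0.09] cup [-0.122 -0.044  0.09 ] tilt 54.0 bot z 0.029 top cup [-0.117 -0.044  0.124] wrist [0.27 0.27 0.36]
g [0.44 0.39 0.08] cup [-0.12  -0.038  0.081] tilt 55.0 bot z 0.02 top cup [-0.114 -0.038  0.114] wrist [0.28 0.27 0.35]
g [0.43 0.39 0.07] cup [-0.118 -0.032  0.072] tilt 55.0 bot z 0.011 top cup [-0.112 -0.031  0.105] wrist [0.28 0.28 0.35]
```

```bash
python3 - <<'E'
from kin import *
def P(g,h,t,n,s=None):
    Rl=tool(h,t); return plan(np.array(g)+.019*Rl[:,2],Rl,n,start=s)
s=P([.50,-.39,.22],-50,48,5); s=P([.54,-.30,.23],-40,48,5,s); s=P([.60,-.02,.25],-10,46,10,s); s=P(cup(-.13,-.20,.22),10,50,10,s)
E
```

```text
[[1.17, 0.01, -1.53, 0.03, 0.64, 0.01], [1.18, 0.01, -1.52, 0.03, 0.64, 0.01], [1.2, 0.01, -1.51, 0.03, 0.64, 0.01], [1.22, 0.01, -1.49, 0.03, 0.64, 0.01], [1.23, 0.01, -1.48, 0.03, 0.64, 0.01]]
[[0.51, 1.81, -0.73, -1.34, -0.0, -1.49], [0.46, 1.84, -0.69, -1.34, -0.0, -1.49], [0.42, 1.87, -0.64, -1.34, -0.0, -1.49], [0.37, 1.89, -0.6, -1.34, -0.0, -1.49], [0.32, 1.92, -0.56, -1.34, -0.0, -1.49]]
[[0.87, 2.6, -1.06, -2.05, -0.2, -2.19], [0.76, 2.66, -0.97, -2.05, -0.2, -2.19], [0.66, 2.72, -0.87, -2.05, -0.2, -2.19], [0.55, 2.78, -0.78, -2.05, -0.2, -2.19], [0.44, 2.82, -0.68, -2.05, -0.2, -2.19], [0.33, 2.86, -0.58, -2.05, -0.2, -2.19], [0.22, 2.89, -0.48, -2.05, -0.2, -2.19], [0.1, 2.91, -0.37, -2.05, -0.2, -2.19], [-0.01, 2.92, -0.27, -2.05, -0.2, -2.19], [-0.12, 2.93, -0.16, -2.05, -0.2, -2.19]]
[[1.16, 2.54, -0.63, -1.34, 0.4, -1.49], [1.1, 2.58, -0.57, -1.34, 0.4, -1.49], [1.03, 2.62, -0.5, -1.34, 0.4, -1.49], [0.97, 2.66, -0.43, -1.34, 0.4, -1.49], [0.9, 2.69, -0.36, -1.34, 0.4, -1.49], [0.83, 2.72, -0.29, -1.34, 0.4, -1.49], [0.76, 2.75, -0.22, -1.34, 0.4, -1.49], [0.69, 2.77, -0.15, -1.34, 0.4, -1.49], [0.62, 2.79, -0.08, -1.34, 0.4, -1.49], [0.55, 2.81, -0.01, -1.34, 0.4, -1.49]]
```

step_arm(
  series=[
    [1.2, 0, -1.5, 0, 0.6, 0],
    [1.2, 0, -1.5, 0, 0.6, 0],
    [1.2, 0, -1.5, 0, 0.6, 0],
    [1.2, 0, -1.5, 0, 0.6, 0],
    [1.2, 0, -1.5, 0, 0.6, 0],
    [0.5, 1.8, -0.7, -1.3, 0, -1.5],
    [0.5, 1.8, -0.7, -1.3, 0, -1.5],
    [0.4, 1.9, -0.6, -1.3, 0, -1.5],
    [0.4, 1.9, -0.6, -1.3, 0, -1.5],
    [0.3, 1.9, -0.6, -1.3, 0, -1.5],
  ],
)

```text
time_s: 14.93
ee_pos: [0.5502, -0.3068, 0.2134]
ee_rot: [0.316, 0.878, -0.123, 0.337]
force: [0.0, -0.0, -0.4]
finger_gap: 0.0364
gripper_force: 30.9
```

step_arm(
  series=[
    [0.9, 2.6, -1.1, -2, -0.2, -2.2],
    [0.8, 2.7, -1, -2, -0.2, -2.2],
    [0.7, 2.7, -0.9, -2, -0.2, -2.2],
    [0.6, 2.8, -0.8, -2, -0.2, -2.2],
    [0.4, 2.8, -0.7, -2, -0.2, -2.2],
    [0.3, 2.9, -0.6, -2, -0.2, -2.2],
    [0.2, 2.9, -0.5, -2, -0.2, -2.2],
    [0.1, 2.9, -0.4, -2, -0.2, -2.2],
    [0, 2.9, -0.3, -2, -0.2, -2.2],
    [-0.1, 2.9, -0.2, -2, -0.2, -2.2],
  ],
)

```text
time_s: 15.77
ee_pos: [0.6102, -0.0187, 0.2336]
ee_rot: [0.078, 0.924, -0.037, 0.373]
force: [-0.3, -0.5, -0.8]
finger_gap: 0.0355
gripper_force: 30.9
```

```bash
python3 - <<'E'
from kin import *
st=env.state(); q=st["joint_positions"]; print(q.round(2),st["ee_pos"].round(4),st["finger_gap"],st["gripper_force"],st["force"])
show(q,q,1)
def P(g,h,t,n,s=None):
    Rl=tool(h,t); return plan(np.array(g)+.019*Rl[:,2],Rl,n,start=s)
s=P(cup(-.13,-.20,.22),10,50,10)
E
```

```text
[ 0.63  0.18 -0.83  2.29  1.68  0.36 -0.28] [ 0.6102 -0.0187  0.2336] 0.03547463051790061 30.86332619190216 [-0.2908411  -0.53848656 -0.78977757]
g [ 0.61 -0.01  0.26] cup [-0.199 -0.462  0.259] tilt 46.0 bot z 0.197 top cup [-0.198 -0.462  0.293] wrist [0.38 0.04 0.5 ]
g [ 0.61 -0.01  0.26] cup [-0.199 -0.462  0.259] tilt 46.0 bot z 0.197 top cup [-0.198 -0.462  0.293] wrist [0.38 0.04 0.5 ]
[[1.09, 2.51, -0.65, -1.37, 0.38, -1.44], [1.03, 2.55, -0.58, -1.37, 0.38, -1.44], [0.97, 2.59, -0.51, -1.37, 0.38, -1.44], [0.91, 2.63, -0.44, -1.37, 0.38, -1.44], [0.85, 2.66, -0.37, -1.37, 0.38, -1.44], [0.78, 2.69, -0.3, -1.37, 0.38, -1.44], [0.72, 2.71, -0.23, -1.37, 0.38, -1.44], [0.65, 2.73, -0.16, -1.37, 0.38, -1.44], [0.58, 2.75, -0.09, -1.37, 0.38, -1.44], [0.51, 2.77, -0.02, -1.37, 0.38, -1.44]]
```

step_arm(
  series=[
    [1.1, 2.5, -0.7, -1.4, 0.4, -1.4],
    [1, 2.5, -0.6, -1.4, 0.4, -1.4],
    [1, 2.6, -0.5, -1.4, 0.4, -1.4],
    [0.9, 2.6, -0.4, -1.4, 0.4, -1.4],
    [0.8, 2.7, -0.4, -1.4, 0.4, -1.4],
    [0.8, 2.7, -0.3, -1.4, 0.4, -1.4],
    [0.7, 2.7, -0.2, -1.4, 0.4, -1.4],
    [0.7, 2.7, -0.2, -1.4, 0.4, -1.4],
    [0.6, 2.8, -0.1, -1.4, 0.4, -1.4],
    [0.5, 2.8, 0, -1.4, 0.4, -1.4],
  ],
)

```text
time_s: 16.6
ee_pos: [0.5316, 0.2497, 0.2029]
ee_rot: [-0.079, 0.937, 0.033, 0.34]
force: [-1.2, 0.3, -0.4]
finger_gap: 0.0362
gripper_force: 30.9
```

```bash
python3 - <<'E'
from kin import *
env.get_image("top"); env.get_image("top")
st=env.state(); q=st["joint_positions"]; print(q.round(2),st["ee_pos"].round(4),st["finger_gap"],st["gripper_force"],st["force"])
show(q,q,1); doorfit("top")
def P(g,h,t,n,s=None):
    Rl=tool(h,t); x=near(np.array(g)+.019*Rl[:,2],Rl,q,extra=[[-.5,.32,-.31,2.37,2.03,.37,-.77],[-.71,.51,-.09,2.31,2.76,.3,-1.29]]); print(None if x is None else x.round(2)); return plan(np.array(g)+.019*Rl[:,2],Rl,n,start=s)
s=P(cup(-.13,-.10,.15),22,52,6); s=P(cup(-.125,-.05,.10),32,54,4,s); s=P(cup(-.118,-.032,.076),36,54,3,s); s=P(cup(-.105,-.025,.072),38,47,3,s);s=P(cup(-.07,-.025,.07),38,45,4,s)
E
```

```text
[ 0.28  0.29 -1.05  2.29  1.56  0.55 -0.28] [0.5307 0.2534 0.2031] 0.035845456969015296 30.87992548942566 [ 1.26744421  0.05677067 -1.33414419]
g [0.53 0.26 0.22] cup [-0.112 -0.193  0.229] tilt 50.0 bot z 0.167 top cup [-0.11  -0.194  0.262] wrist [0.32 0.22 0.48]
g [0.53 0.26 0.22] cup [-0.112 -0.193  0.229] tilt 50.0 bot z 0.167 top cup [-0.11  -0.194  0.262] wrist [0.32 0.22 0.48]
top door th median 1.961 198 spread [1.92 2.02]
[ 0.12  0.52 -1.06  2.37  1.88  0.69 -0.49]
[[1.32, 1.53, 0.48, -1.19, 0.32, -1.63], [1.27, 1.55, 0.52, -1.19, 0.32, -1.63], [1.22, 1.58, 0.56, -1.19, 0.32, -1.63], [1.17, 1.6, 0.6, -1.19, 0.32, -1.63], [1.12, 1.62, 0.64, -1.19, 0.32, -1.63], [1.07, 1.64, 0.68, -1.19, 0.32, -1.63]]
[ 0.05  0.69 -1.03  2.36  2.04  0.72 -0.45]
[[0.9, 1.3, 0.89, -1.5, 0.5, -2.0], [0.85, 1.3, 0.94, -1.5, 0.5, -2.0], [0.8, 1.31, 0.98, -1.5, 0.5, -2.0], [0.74, 1.31, 1.02, -1.5, 0.5, -2.0]]
[ 0.03  0.77 -1.01  2.34  2.13  0.74 -0.43]
[[0.3, 0.63, 0.77, -0.78, 0.0, -1.08], [0.29, 0.63, 0.78, -0.78, 0.0, -1.08], [0.28, 0.62, 0.79, -0.78, 0.0, -1.08]]
[ 0.05  0.89 -1.03  2.37  2.39  0.89 -0.54]
[[-0.35, 0.24, 0.36, -0.42, -2.33, -0.51], [-0.34, 0.23, 0.38, -0.42, -2.33, -0.51], [-0.33, 0.22, 0.39, -0.42, -2.33, -0.51]]
[ 0.04  0.93 -1.01  2.31  2.43  0.89 -0.53]
[[-0.62, -0.06, 0.63, 0.0, -0.5, -0.0], [-0.62, -0.06, 0.64, 0.0, -0.5, -0.0], [-0.61, -0.06, 0.64, 0.0, -0.5, -0.0], [-0.6, -0.06, 0.65, 0.0, -0.5, -0.0]]
```

step_arm(
  series=[
    [1.3, 1.5, 0.5, -1.2, 0.3, -1.6],
    [1.3, 1.6, 0.5, -1.2, 0.3, -1.6],
    [1.2, 1.6, 0.6, -1.2, 0.3, -1.6],
    [1.2, 1.6, 0.6, -1.2, 0.3, -1.6],
    [1.1, 1.6, 0.6, -1.2, 0.3, -1.6],
    [1.1, 1.6, 0.7, -1.2, 0.3, -1.6],
    [0.9, 1.3, 0.9, -1.5, 0.5, -2],
    [0.8, 1.3, 0.9, -1.5, 0.5, -2],
    [0.8, 1.3, 1, -1.5, 0.5, -2],
    [0.7, 1.3, 1, -1.5, 0.5, -2],
  ],
)

```text
time_s: 17.58
ee_pos: [0.4519, 0.377, 0.0802]
ee_rot: [-0.259, 0.915, 0.084, 0.298]
force: [0.5, 0.1, -0.7]
finger_gap: 0.0358
gripper_force: 30.9
```

```bash
cat >> kin.py <<'E'
def P(g,h,t,n,s=None):
    Rl=tool(h,t); return plan(np.array(g)+.019*Rl[:,2],Rl,n,start=s)
def status():
    st=env.state(); Rm=R.from_quat(st["ee_rot"]).as_matrix(); g=st["ee_pos"]-.019*Rm[:,2]
    print(st["joint_positions"].round(2),"tcp",st["ee_pos"].round(4),"g cup",tocup(g).round(4),"head",np.rad2deg(np.arctan2(Rm[1,2],Rm[0,2])).round(1),"tilt",np.rad2deg(np.arcsin(-Rm[2,2])).round(1),"yz",Rm[2,1].round(3),"gap",round(st["finger_gap"],4),st["force"].round(1),"t",st["time_s"]); return st
E
python3 - <<'E'
from kin import *
env.get_image("top"); env.get_image("top"); im,_,_,_=shot("wrist"); sc,_,_,_=shot("scene")
cv2.imwrite("pics/w5.png",np.vstack([cv2.resize(im,None,fx=.7,fy=.7)[:,:,::-1],cv2.resize(sc[100:260,100:300],(358,286))[:,:,::-1]]))
status()
s=P(cup(-.118,-.032,.076),36,54,3); s=P(cup(-.105,-.025,.072),38,47,3,s);s=P(cup(-.07,-.025,.07),38,45,4,s); s=P(cup(-.035,-.025,.068),38,45,4,s)
E
```

```text
[ 0.01  0.66 -0.99  2.32  2.    0.69 -0.44] tcp [0.4522 0.3765 0.0808] g cup [-0.1243 -0.0548  0.1002] head 31.4 tilt 53.9 yz -0.0 gap 0.0358 [ 0.  -0.3 -1.3] t 17.7833
[[0.34, 0.8, 0.75, -0.9, 0.04, -1.23], [0.32, 0.79, 0.76, -0.9, 0.04, -1.23], [0.3, 0.79, 0.78, -0.9, 0.04, -1.23]]
[[-0.35, 0.24, 0.36, -0.42, -2.33, -0.51], [-0.34, 0.23, 0.38, -0.42, -2.33, -0.51], [-0.33, 0.22, 0.39, -0.42, -2.33, -0.51]]
[[-0.62, -0.06, 0.63, 0.0, -0.5, -0.0], [-0.62, -0.06, 0.64, 0.0, -0.5, -0.0], [-0.61, -0.06, 0.64, 0.0, -0.5, -0.0], [-0.6, -0.06, 0.65, 0.0, -0.5, -0.0]]
[[-0.58, -0.06, 0.65, 0.0, 0.0, 0.0], [-0.58, -0.06, 0.65, 0.0, 0.0, 0.0], [-0.58, -0.06, 0.65, 0.0, 0.0, 0.0], [-0.58, -0.06, 0.65, 0.0, 0.0, 0.0]]
```

View pics/w5.png

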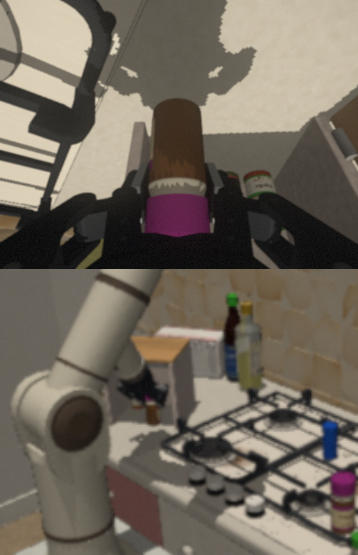

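The picture shows the jar held in front of the open cupboard at (178,165), with the white wall at left, the fixed jars behind at (258,185) and the scene view clear. Now I'll insert it.

step_arm(
  series=[
    [0.3, 0.8, 0.8, -0.9, 0, -1.2],
    [0.3, 0.8, 0.8, -0.9, 0, -1.2],
    [0.3, 0.8, 0.8, -0.9, 0, -1.2],
    [-0.3, 0.2, 0.4, -0.4, -2.3, -0.5],
    [-0.3, 0.2, 0.4, -0.4, -2.3, -0.5],
    [-0.3, 0.2, 0.4, -0.4, -2.3, -0.5],
    [-0.6, -0.1, 0.6, 0, -0.5, 0],
    [-0.6, -0.1, 0.6, 0, -0.5, 0],
    [-0.6, -0.1, 0.6, 0, -0.5, 0],
    [-0.6, -0.1, 0.6, 0, -0.5, 0],
  ],
)

```text
time_s: 18.62
ee_pos: [0.4841, 0.4327, 0.0528]
ee_rot: [-0.299, 0.873, 0.124, 0.363]
force: [0.0, 1.0, -0.8]
finger_gap: 0.0359
gripper_force: 30.9
```

```bash
python3 - <<'E'
from kin import *
env.get_image("top"); env.get_image("top"); status()
s=P(cup(-.035,-.025,.068),38,45,5);s=P(cup(-.035,-.025,.061),38,45,3,s)
E
```

```text
[-0.02  0.88 -0.96  2.28  2.42  0.85 -0.57] tcp [0.4845 0.4328 0.0527] g cup [-0.0681 -0.0278  0.0701] head 37.8 tilt 44.8 yz 0.0 gap 0.0359 [-1.4 -0.3 -0.7] t 18.7167
[[-0.44, 0.02, 0.5, -0.03, 0.04, -0.03], [-0.44, 0.02, 0.5, -0.03, 0.04, -0.03], [-0.44, 0.02, 0.5, -0.03, 0.04, -0.03], [-0.44, 0.02, 0.5, -0.03, 0.04, -0.03], [-0.44, 0.01, 0.5, -0.03, 0.04, -0.03]]
[[0.16, 0.0, 0.16, 0.0, 0.0, 0.0], [0.16, 0.0, 0.16, 0.0, 0.0, 0.0], [0.16, 0.0, 0.16, 0.0, 0.0, 0.0]]
```

step_arm(
  series=[
    [-0.4, 0, 0.5, 0, 0, 0],
    [-0.4, 0, 0.5, 0, 0, 0],
    [-0.5, 0, 0.5, 0, 0, 0],
    [-0.5, 0, 0.5, 0, 0, 0],
    [-0.4, 0, 0.5, 0, 0, 0],
    [0, 0, 0, 0, 0, 0],
    [0.2, 0, 0.2, 0, 0, 0],
    [0.2, 0, 0.2, 0, 0, 0],
    [0.1, 0, 0.1, 0, 0, 0],
    [0, 0, 0, 0, 0, 0],
  ],
)

```text
time_s: 19.55
ee_pos: [0.5054, 0.4562, 0.0429]
ee_rot: [-0.303, 0.873, 0.128, 0.361]
force: [-3.3, 6.6, -3.1]
finger_gap: 0.036
gripper_force: 32.0
```

```bash
python3 - <<'E'
from kin import *
env.get_image("top"); status()
E
```

```text
[-0.05  0.92 -0.93  2.21  2.41  0.82 -0.53] tcp [0.5054 0.4562 0.0429] g cup [-0.0376 -0.0205  0.0603] head 38.6 tilt 45.0 yz 0.004 gap 0.036 [-3.   7.3 -2.7] t 19.6
```

A sideways force of about 7 N shows the gripper's knuckle brushing the right wall. I'll lift a touch, square up and shift left before setting down.

step_arm(
  series=[
    [-0.2, 0.3, -0.2, 0, 0, 0],
    [0, 0.3, 0, 0.7, 0, 0.7],
    [0, 0.3, 0, 0.7, 0, 0.7],
    [0, 0.3, 0, 0.7, 0, 0.7],
    [0, 0.2, 0, 0.7, 0, 0.7],
    [0, 0, 0, 0, 0, 0],
    [0, 0, 0, 0, 0, 0],
    [0, 0, 0, 0, 0, 0],
    [0, 0, 0, 0, 0, 0],
    [0, 0, 0, 0, 0, 0],
  ],
)

```text
time_s: 20.43
ee_pos: [0.5001, 0.4634, 0.0453]
ee_rot: [-0.27, 0.884, 0.112, 0.366]
force: [0.4, 0.5, -0.7]
finger_gap: 0.0356
gripper_force: 31.6
```

```bash
python3 - <<'E'
from kin import *
env.get_image("top"); status(); s=P(cup(-.037,-.012,.0605),34.25,45,4)
E
```

```text
[-0.12  0.92 -0.94  2.2   2.33  0.9  -0.57] tcp [0.5001 0.4634 0.0453] g cup [-0.038  -0.0104  0.0627] head 34.0 tilt 45.0 yz 0.0 gap 0.0357 [-0.7 -0.3 -1.1] t 20.4833
[[0.02, -0.04, 0.06, -0.05, 0.01, -0.06], [0.02, -0.04, 0.06, -0.05, 0.01, -0.06], [0.02, -0.04, 0.06, -0.05, 0.01, -0.06], [0.02, -0.04, 0.06, -0.05, 0.01, -0.06]]
```

step_arm(
  series=[
    [0.1, 0, 0.1, 0, 0, 0],
    [0.1, 0, 0.1, 0, 0, 0],
    [0, 0, 0, 0, 0, 0],
    [0, 0, 0, 0, 0, 0],
    [0, 0, 0, 0, 0, 0],
    [0, 0, 0, 0, 0, 0],
    [0, 0, 0, 0, 0, 0],
    [0, 0, 0, 0, 0, 0],
    [0, 0, 0, 0, 0, 0],
    [0, 0, 0, 0, 0, 0],
  ],
)

```text
time_s: 21.32
ee_pos: [0.5001, 0.4638, 0.0428]
ee_rot: [-0.27, 0.883, 0.112, 0.367]
force: [1.7, -0.8, 1.9]
finger_gap: 0.0357
gripper_force: 31.9
```

step_arm(
  series=[
    [0, 0, 0, 0, 0, 0],
    [0, 0, 0, 0, 0, 0],
    [0, 0, 0, 0, 0, 0],
    [0, 0, 0, 0, 0, 0],
    [0, 0, 0, 0, 0, 0],
    [0, 0, 0, 0, 0, 0],
    [0, 0, 0, 0, 0, 0],
    [0, 0, 0, 0, 0, 0],
    [0, 0, 0, 0, 0, 0],
    [0, 0, 0, 0, 0, 0],
  ],
  hand=4.8,
)

```text
time_s: 22.15
ee_pos: [0.4997, 0.4639, 0.0425]
ee_rot: [-0.27, 0.883, 0.112, 0.366]
force: [0.5, 0.1, -0.2]
finger_gap: 0.0477
gripper_force: 0.0
```

```bash
python3 - <<'E'
from kin import *
status(); R0=tool(34.25,45)
for d in ((-.095,-.010,.075),(-.11,-.010,.075)):
    s=P(cup(*d),34.25,47,10)
E
```

```text
[-0.12  0.93 -0.94  2.2   2.34  0.9  -0.57] tcp [0.4997 0.4639 0.0425] g cup [-0.0381 -0.0098  0.06  ] head 34.0 tilt 45.0 yz 0.001 gap 0.0477 [ 0.5  0.1 -0.2] t 22.15
[[0.3, -0.0, -0.51, -0.02, 0.2, -0.02], [0.3, -0.0, -0.51, -0.02, 0.2, -0.02], [0.31, -0.0, -0.51, -0.02, 0.2, -0.02], [0.31, -0.0, -0.51, -0.02, 0.2, -0.02], [0.31, -0.0, -0.5, -0.02, 0.2, -0.02], [0.31, -0.0, -0.5, -0.02, 0.2, -0.02], [0.31, -0.0, -0.5, -0.02, 0.2, -0.02], [0.32, -0.0, -0.5, -0.02, 0.2, -0.02], [0.32, -0.0, -0.5, -0.02, 0.2, -0.02], [0.32, -0.0, -0.5, -0.02, 0.2, -0.02]]
[[0.41, -0.0, -0.62, -0.02, 0.2, -0.02], [0.41, -0.0, -0.61, -0.02, 0.2, -0.02], [0.41, -0.0, -0.61, -0.02, 0.2, -0.02], [0.42, -0.0, -0.61, -0.02, 0.2, -0.02], [0.42, -0.0, -0.61, -0.02, 0.2, -0.02], [0.42, -0.0, -0.61, -0.02, 0.2, -0.02], [0.42, -0.0, -0.61, -0.02, 0.2, -0.02], [0.42, -0.0, -0.6, -0.02, 0.2, -0.02], [0.43, -0.0, -0.6, -0.02, 0.2, -0.02], [0.43, -0.0, -0.6, -0.02, 0.2, -0.02]]
```

Released and force-free. I'll retreat by the same way I came in.

step_arm(
  series=[
    [0.4, 0, -0.6, 0, 0.2, 0],
    [0.4, 0, -0.6, 0, 0.2, 0],
    [0.4, 0, -0.6, 0, 0.2, 0],
    [0.4, 0, -0.6, 0, 0.2, 0],
    [0.4, 0, -0.6, 0, 0.2, 0],
    [0.4, 0, -0.6, 0, 0.2, 0],
    [0.4, 0, -0.6, 0, 0.2, 0],
    [0.4, 0, -0.6, 0, 0.2, 0],
    [0.4, 0, -0.6, 0, 0.2, 0],
    [0.4, 0, -0.6, 0, 0.2, 0],
  ],
)

```text
time_s: 22.98
ee_pos: [0.4407, 0.4241, 0.058]
ee_rot: [-0.272, 0.89, 0.107, 0.351]
force: [0.7, -1.0, -0.3]
finger_gap: 0.0479
gripper_force: 0.0
```

```bash
python3 - <<'E'
from kin import *
im,dep,K,Mw=shot("wrist"); cv2.imwrite("pics/w6.png",im[:,:,::-1])
P_=cloud(K,Mw,dep); hsv=cv2.cvtColor(im,cv2.COLOR_RGB2HSV)
m=((hsv[...,0]>135)&(hsv[...,0]<170)&(hsv[...,1]>90)&(hsv[...,2]>30)).astype(np.uint8)
k,Lb,s,c=cv2.connectedComponentsWithStats(m)
for i in range(1,k):
    if s[i,4]>40: w=P_[(Lb==i)&(dep>0)]; print(s[i],c[i],[tocup(v).round(3) for v in (np.median(w,0),w.min(0),w.max(0))])
status()
s=P(cup(-.125,-.05,.10),32,54,4); s=P(cup(-.13,-.11,.16),22,52,6,s); s=P(cup(-.13,-.20,.23),10,52,5,s)
q=fk; 
A=np.array([.28,.29,-1.05,2.29,1.56,.55,-.28]); B=np.array([-.58,.34,-.34,1.39,.12,1.42,.37]); show(A,B,6)
E
```

```text
[ 223  286   60   48 2576] [252.26319876 310.17507764] [array([-0.051, -0.008,  0.082]), array([-0.062, -0.013,  0.069]), array([-0.012, -0.005,  0.09 ])]
[-0.09  0.84 -1.    2.34  2.27  0.93 -0.62] tcp [0.4394 0.4236 0.0578] g cup [-0.1101 -0.0092  0.0757] head 34.1 tilt 47.0 yz 0.001 gap 0.0479 [-1.7 -0.3 -0.2] t 23.0333
[[-0.09, -1.03, -0.7, 0.33, 1.74, 0.39], [-0.07, -1.04, -0.7, 0.33, 1.74, 0.39], [-0.06, -1.04, -0.69, 0.33, 1.74, 0.39], [-0.04, -1.04, -0.69, 0.33, 1.74, 0.39]]
[[-0.56, -1.04, -0.84, 1.0, -0.33, 1.33], [-0.59, -1.04, -0.82, 1.0, -0.33, 1.33], [-0.62, -1.04, -0.79, 1.0, -0.33, 1.33], [-0.65, -1.04, -0.77, 1.0, -0.33, 1.33], [-0.68, -1.03, -0.75, 1.0, -0.33, 1.33], [-0.7, -1.03, -0.73, 1.0, -0.33, 1.33]]
[[-1.16, -1.81, -0.87, 1.48, 0.0, 1.89], [-1.22, -1.79, -0.82, 1.48, 0.0, 1.89], [-1.28, -1.77, -0.78, 1.48, 0.0, 1.89], [-1.34, -1.75, -0.73, 1.48, 0.0, 1.89], [-1.39, -1.72, -0.69, 1.48, 0.0, 1.89]]
g [0.53 0.26 0.23] cup [-0.11  -0.193  0.232] tilt 50.0 bot z 0.171 top cup [-0.108 -0.195  0.266] wrist [0.32 0.22 0.49]
g [0.57 0.26 0.26] cup [-0.078 -0.22   0.264] tilt 50.0 bot z 0.203 top cup [-0.075 -0.222  0.298] wrist [0.36 0.26 0.52]
g [0.59 0.26 0.29] cup [-0.064 -0.225  0.29 ] tilt 54.0 bot z 0.229 top cup [-0.06  -0.228  0.324] wrist [0.39 0.3  0.56]
g [0.58 0.28 0.31] cup [-0.061 -0.204  0.312] tilt 60.0 bot z 0.252 top cup [-0.055 -0.21   0.345] wrist [0.42 0.34 0.6 ]
g [0.55 0.32 0.33] cup [-0.063 -0.155  0.337] tilt 68.0 bot z 0.28 top cup [-0.055 -0.165  0.368] wrist [0.43 0.37 0.65]
g [0.5  0.38 0.37] cup [-0.07  -0.084  0.37 ] tilt 78.0 bot z 0.318 top cup [-0.058 -0.098  0.399] wrist [0.44 0.41 0.7 ]
g [0.44 0.44 0.41] cup [-0.082  0.005  0.418] tilt 89.0 bot z 0.372 top cup [-0.067 -0.014  0.442] wrist [0.44 0.44 0.75]
```

View pics/w6.png

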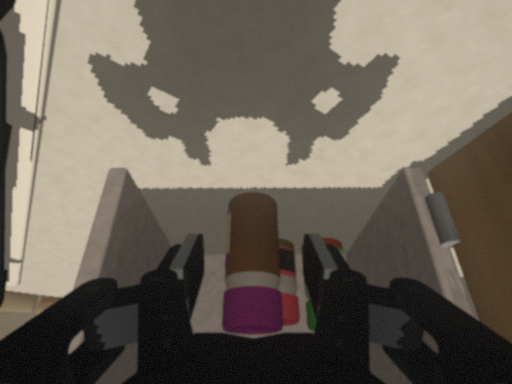

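The jar stands upright between the two walls at (252,265), with the fixed jars behind it. I'll leave along the entry path.

step_arm(
  series=[
    [-0.1, -1, -0.7, 0.3, 1.7, 0.4],
    [-0.1, -1, -0.7, 0.3, 1.7, 0.4],
    [-0.1, -1, -0.7, 0.3, 1.7, 0.4],
    [0, -1, -0.7, 0.3, 1.7, 0.4],
    [-0.6, -1, -0.8, 1, -0.3, 1.3],
    [-0.6, -1, -0.8, 1, -0.3, 1.3],
    [-0.6, -1, -0.8, 1, -0.3, 1.3],
    [-0.6, -1, -0.8, 1, -0.3, 1.3],
    [-0.7, -1, -0.8, 1, -0.3, 1.3],
    [-0.7, -1, -0.7, 1, -0.3, 1.3],
  ],
  hand=0,
)

```text
time_s: 23.87
ee_pos: [0.4798, 0.3296, 0.1418]
ee_rot: [-0.181, 0.928, 0.063, 0.32]
force: [0.1, -0.2, -0.5]
finger_gap: -0.0002
gripper_force: 0.0
```

```bash
python3 - <<'E'
from kin import *
st=status(); q=st["joint_positions"]
s=P(cup(-.13,-.20,.24),10,52,6)
A=near(s[0],s[1],q); B=np.array([-.58,.34,-.34,1.39,.12,1.42,.37]); print(A.round(2))
rows(A,B,24)
E
```

```text
[ 0.13  0.49 -1.07  2.33  1.81  0.66 -0.4 ] tcp [0.4798 0.3296 0.1418] g cup [-0.1281 -0.1072  0.1608] head 22.1 tilt 52.0 yz 0.001 gap -0.0002 [ 0.1 -0.2 -0.5] t 23.8667
[[-1.04, -1.56, -0.86, 1.25, 0.01, 1.58], [-1.09, -1.55, -0.83, 1.25, 0.01, 1.58], [-1.13, -1.54, -0.79, 1.25, 0.01, 1.58], [-1.17, -1.52, -0.76, 1.25, 0.01, 1.58], [-1.21, -1.5, -0.73, 1.25, 0.01, 1.58], [-1.25, -1.49, -0.7, 1.25, 0.01, 1.58]]
[ 0.39  0.24 -1.14  2.3   1.39  0.52 -0.11]
max cm 2.57 deg 2.63
[[-1.4, -0.2, 0.1, 1.6, -0.0, 2.0], [-1.3, -0.1, 0.0, 1.5, 0.2, 2.0], [-1.1, -0.0, -0.0, 1.5, 0.4, 1.9], [-1.0, 0.0, -0.1, 1.4, 0.5, 1.9], [-0.8, 0.1, -0.2, 1.3, 0.7, 1.8], [-0.7, 0.2, -0.3, 1.3, 0.9, 1.7], [-0.5, 0.3, -0.3, 1.2, 1.0, 1.6], [-0.4, 0.4, -0.4, 1.1, 1.2, 1.6], [-0.2, 0.4, -0.5, 1.0, 1.3, 1.5], [-0.1, 0.5, -0.6, 0.9, 1.5, 1.4]]  -> [0.58  0.27  0.286]
[[0.1, 0.6, -0.7, 0.8, 1.6, 1.3], [0.2, 0.6, -0.7, 0.7, 1.7, 1.1], [0.4, 0.7, -0.8, 0.6, 1.8, 1.0], [0.5, 0.8, -0.9, 0.5, 1.9, 0.9], [0.7, 0.8, -1.0, 0.4, 2.0, 0.7], [0.8, 0.9, -1.0, 0.3, 2.1, 0.6], [1.0, 0.9, -1.1, 0.2, 2.2, 0.4], [1.1, 0.9, -1.1, 0.1, 2.2, 0.2], [1.3, 1.0, -1.2, -0.0, 2.3, 0.1], [1.4, 1.0, -1.2, -0.1, 2.3, -0.1]]  -> [0.502 0.38  0.351]
[[1.5, 1.0, -1.3, -0.2, 2.4, -0.3], [1.7, 1.1, -1.3, -0.3, 2.4, -0.5], [1.8, 1.1, -1.3, -0.4, 2.4, -0.7], [1.9, 1.1, -1.3, -0.4, 2.4, -0.9]]  -> [0.445 0.444 0.395]
```

step_arm(
  series=[
    [-1, -1.6, -0.9, 1.3, 0, 1.6],
    [-1.1, -1.6, -0.8, 1.3, 0, 1.6],
    [-1.1, -1.5, -0.8, 1.3, 0, 1.6],
    [-1.2, -1.5, -0.8, 1.3, 0, 1.6],
    [-1.2, -1.5, -0.7, 1.3, 0, 1.6],
    [-1.3, -1.5, -0.7, 1.3, 0, 1.6],
    [-2.7, -0.3, 0.1, 3.1, 0.2, 4],
    [-2.1, 0, -0.1, 2.9, 0.9, 3.8],
    [-1.5, 0.3, -0.5, 2.6, 1.6, 3.5],
    [-0.9, 0.7, -0.7, 2.3, 2.2, 3.2],
  ],
)

```text
time_s: 24.7
ee_pos: [0.5823, 0.2603, 0.275]
ee_rot: [0.071, 0.956, -0.024, 0.284]
force: [0.4, 0.7, -0.9]
finger_gap: -0.0001
gripper_force: 0.0
```

step_arm(
  series=[
    [-0.3, 0.9, -1.1, 1.9, 2.8, 2.9],
    [0.3, 1.2, -1.4, 1.5, 3.3, 2.4],
    [0.9, 1.5, -1.7, 1.1, 3.7, 1.9],
    [1.5, 1.7, -2, 0.7, 4.1, 1.3],
    [2.1, 1.8, -2.2, 0.3, 4.4, 0.6],
    [2.7, 2, -2.4, -0.1, 4.6, 0],
    [1.5, 1, -1.3, -0.2, 2.4, -0.3],
    [1.7, 1.1, -1.3, -0.3, 2.4, -0.5],
    [1.8, 1.1, -1.3, -0.4, 2.4, -0.7],
    [1.9, 1.1, -1.3, -0.4, 2.4, -0.9],
  ],
)

```text
time_s: 25.53
ee_pos: [0.4435, 0.4465, 0.3915]
ee_rot: [0.143, 0.99, 0.001, 0.006]
force: [0.6, 0.3, 0.2]
finger_gap: -0.0003
gripper_force: 0.0
```

```bash
python3 - <<'E'
from kin import *
env.get_image("top"); doorfit("top"); doorfit("scene"); doorfit("wrist")
st=status(); q=st["joint_positions"]
th=1.9; a=YAW-th
X=-np.array([np.cos(a),np.sin(a),0]); Z=np.array([0,0,-1.]); Y=np.cross(Z,X); Rt=np.stack([X,Y,Z],1)
p=door(th,.13,-.014-.05); p[2]=.30; print("pre",p)
for sg in (1,-1):
    for rr in (0,40,60,90):
        Rr=R.from_euler("z",rr,degrees=True).as_matrix()@Rt@np.diag([sg,sg,1.]); x=near(p,Rr,q,extra=[[-.93,.16,-.17,1.7,.03,1.27,-.83],[-1.03,.5,-.43,1.55,.22,1.14,-.2]]); print(sg,rr,None if x is None else x.round(2))
E
```

```text
top door th median 1.962 191 spread [1.92 2.02]
scene door th median None 0 spread 
wrist door th median 1.989 833 spread [1.92 2.07]
[-0.07  0.58 -1.21  1.38  0.55  1.54  0.04] tcp [0.4445 0.4457 0.3908] g cup [-0.0807  0.0063  0.4138] head -6.1 tilt 89.1 yz 0.003 gap 0.0004 [0.4 0.1 0. ] t 25.7333
pre [0.25006904 0.54852817 0.3       ]
1 0 [-0.46  0.48 -1.    1.6   0.41  1.29 -1.26]
1 40 [-0.39  0.53 -1.14  1.6   0.5   1.33 -0.63]
1 60 [-0.35  0.57 -1.21  1.61  0.54  1.35 -0.32]
1 90 [-0.31  0.64 -1.32  1.61  0.63  1.39  0.14]
-1 0 [-0.26  0.77 -1.5   1.61  0.77  1.49  1.6 ]
-1 40 [-0.26  0.77 -1.5   1.61  0.77  1.49  2.3 ]
-1 60 [-1.95  0.63  1.18  1.57 -0.59  1.34 -2.53]
-1 90 [-1.07  0.34 -0.15  1.59  0.05  1.22 -2.53]
```

```bash
python3 - <<'E'
from kin import *
st=env.state(); 
p=door(1.91,.13,-.062); p[2]=.28; s=plan(p,None,8); p2=p.copy(); p2[2]=.145; s=plan(p2,None,4,start=s)
# push: finger centre 15 mm off the outer face, down to th=1.0 then 0
for th in (1.91,1.65,1.4,1.15,.9,.7,.5,.35,.2,.1,0.0):
    o=door(th,.13,-.014-.014); o[2]=.145; print(th); s=plan(o,None,2,start=s)
E
```

```text
[[2.7, 0.54, 1.35, 0.0, 0.0, 0.0], [2.7, 0.54, 1.35, 0.0, 0.0, 0.0], [2.7, 0.54, 1.35, 0.0, 0.0, 0.0], [2.7, 0.54, 1.35, 0.0, 0.0, 0.0], [2.7, 0.54, 1.35, 0.0, 0.0, 0.0], [2.7, 0.54, 1.35, 0.0, 0.0, 0.0], [2.7, 0.54, 1.35, 0.0, 0.0, 0.0], [2.7, 0.54, 1.35, 0.0, 0.0, 0.0]]
[[0.05, -0.01, 3.37, 0.0, 0.0, 0.0], [0.05, -0.01, 3.37, 0.0, 0.0, 0.0], [0.05, -0.01, 3.37, 0.0, 0.0, 0.0], [0.05, -0.01, 3.37, 0.0, 0.0, 0.0]]
1.91
[[-0.88, -1.45, 0.01, 0.0, 0.0, 0.0], [-0.88, -1.45, 0.01, 0.0, 0.0, 0.0]]
1.65
[[-0.77, -1.54, 0.01, 0.0, 0.0, 0.0], [-0.77, -1.54, 0.01, 0.0, 0.0, 0.0]]
1.4
[[-1.09, -1.25, 0.01, 0.0, 0.0, 0.0], [-1.09, -1.25, 0.01, 0.0, 0.0, 0.0]]
1.15
[[-1.37, -0.94, 0.02, 0.0, 0.0, 0.0], [-1.37, -0.94, 0.02, 0.0, 0.0, 0.0]]
0.9
[[-1.56, -0.57, 0.02, 0.0, 0.0, 0.0], [-1.56, -0.57, 0.02, 0.0, 0.0, 0.0]]
0.7
[[-1.32, -0.17, 0.02, 0.0, 0.0, 0.0], [-1.32, -0.17, 0.02, 0.0, 0.0, 0.0]]
0.5
[[-1.32, 0.1, 0.02, 0.0, 0.0, 0.0], [-1.32, 0.1, 0.02, 0.0, 0.0, 0.0]]
0.35
[[-0.97, 0.24, 0.02, 0.0, 0.0, 0.0], [-0.97, 0.24, 0.02, 0.0, 0.0, 0.0]]
0.2
[[-0.92, 0.39, 0.01, 0.0, 0.0, 0.0], [-0.92, 0.39, 0.01, 0.0, 0.0, 0.0]]
0.1
[[-0.58, 0.33, 0.01, 0.0, 0.0, 0.0], [-0.58, 0.33, 0.01, 0.0, 0.0, 0.0]]
0.0
[[-0.54, 0.39, 0.01, 0.0, 0.0, 0.0], [-0.54, 0.39, 0.01, 0.0, 0.0, 0.0]]
```

step_arm(
  series=[
    [2.7, 0.5, 1, 0, 0, 0],
    [2.7, 0.5, 1, 0, 0, 0],
    [2.7, 0.5, 1, 0, 0, 0],
    [2.7, 0.5, 1, 0, 0, 0],
    [2.7, 0.6, 1.2, 0, 0, 0],
    [2.7, 0.6, 1.2, 0, 0, 0],
    [2.7, 0.6, 1.2, 0, 0, 0],
    [2.7, 0.6, 1.2, 0, 0, 0],
    [0, 0, 2, 0, 0, 0],
    [0, 0, 2, 0, 0, 0],
  ],
)

```text
time_s: 26.57
ee_pos: [0.2501, 0.5491, 0.2595]
ee_rot: [0.141, 0.99, 0.001, 0.008]
force: [1.5, -0.3, 0.2]
finger_gap: 0.0001
gripper_force: 0.0
```

```bash
python3 - <<'E'
from kin import *
env.get_image("top"); env.get_image("top"); st=status(); d=st["ee_pos"]; h=door(1.91,0,0); v=d[:2]-h[:2]; a=YAW-1.91
print("along",v@[np.sin(a),-np.cos(a)],"off",v@[np.cos(a),np.sin(a)])
E
```

```text
[-0.4   0.62 -1.15  1.64  0.6   1.29 -0.38] tcp [0.2524 0.5459 0.2564] g cup [-0.1831  0.1974  0.2794] head -29.5 tilt 89.1 yz -0.004 gap 0.0 [-0.2 -0.2  0.5] t 26.6667
along 0.129102861635744 off -0.05955092955157271
```

step_arm(
  series=[
    [0, 0, 3.6, 0, 0, 0],
    [0, 0, 3.6, 0, 0, 0],
    [0, 0, 3.6, 0, 0, 0],
    [-0.9, -1.4, 0, 0, 0, 0],
    [-0.9, -1.4, 0, 0, 0, 0],
    [-0.8, -1.5, 0, 0, 0, 0],
    [-0.8, -1.5, 0, 0, 0, 0],
    [-1.1, -1.2, 0, 0, 0, 0],
    [-1.1, -1.2, 0, 0, 0, 0],
    [-1.4, -0.9, 0, 0, 0, 0],
  ],
)

```text
time_s: 27.5
ee_pos: [0.295, 0.4414, 0.1542]
ee_rot: [0.143, 0.99, 0.001, 0.007]
force: [-1.8, 2.0, 0.3]
finger_gap: -0.0003
gripper_force: 0.0
```

```bash
python3 - <<'E'
from kin import *
doorfit("top"); doorfit("scene"); doorfit("wrist"); status()
E
```

```text
top door th median 1.319 66 spread [1.27 1.53]
scene door th median None 0 spread 
wrist door th median 1.273 4098 spread [1.23 1.56]
[-0.18  0.62 -1.13  1.91  0.68  1.04 -0.33] tcp [0.2966 0.4408 0.1535] g cup [-0.2057  0.0855  0.1765] head -4.6 tilt 89.1 yz 0.003 gap -0.0 [-0.5  0.1  0.9] t 27.65
```

step_arm(
  series=[
    [-1.4, -0.9, 0, 0, 0, 0],
    [-1.6, -0.6, 0, 0, 0, 0],
    [-1.6, -0.6, 0, 0, 0, 0],
    [-1.3, -0.2, 0, 0, 0, 0],
    [-1.3, -0.2, 0, 0, 0, 0],
    [-1.3, 0.1, 0, 0, 0, 0],
    [-1.3, 0.1, 0, 0, 0, 0],
    [-1, 0.2, 0, 0, 0, 0],
    [-1, 0.2, 0, 0, 0, 0],
    [0, 0, 0, 0, 0, 0],
  ],
)

```text
time_s: 28.48
ee_pos: [0.4052, 0.3902, 0.1546]
ee_rot: [0.144, 0.989, 0.001, 0.008]
force: [1.0, -0.6, -0.4]
finger_gap: -0.0
gripper_force: 0.0
```

```bash
python3 - <<'E'
from kin import *
doorfit("top"); doorfit("wrist"); st=status(); s=None
for th in (.35,.2,.1,0.0,-.03):
    o=door(th,.13,-.014-.013); o[2]=.15; print(th); s=plan(o,None,2,start=s)
E
```

```text
top door th median 0.364 79 spread [0.27 0.57]
wrist door th median 0.418 5094 spread [0.31 0.59]
[-0.01  0.67 -1.11  1.84  0.7   1.08 -0.11] tcp [0.4031 0.3902 0.1545] g cup [-0.1462 -0.0162  0.1775] head -3.1 tilt 89.2 yz 0.003 gap 0.0003 [-0.2 -0.1 -0.3] t 28.5833
0.35
[[0.22, -0.14, 0.22, 0.0, 0.0, 0.0], [0.22, -0.14, 0.22, 0.0, 0.0, 0.0]]
0.2
[[-0.91, 0.39, 0.01, 0.0, 0.0, 0.0], [-0.91, 0.39, 0.01, 0.0, 0.0, 0.0]]
0.1
[[-0.57, 0.34, 0.01, 0.0, 0.0, 0.0], [-0.57, 0.34, 0.01, 0.0, 0.0, 0.0]]
0.0
[[-0.54, 0.39, 0.01, 0.0, 0.0, 0.0], [-0.54, 0.39, 0.01, 0.0, 0.0, 0.0]]
-0.03
[[-0.15, 0.13, 0.0, 0.0, 0.0, 0.0], [-0.15, 0.13, 0.0, 0.0, 0.0, 0.0]]
```

step_arm(
  series=[
    [-0.7, 0.2, 0, 0, 0, 0],
    [-0.7, 0.3, 0, 0, 0, 0],
    [-0.6, 0.3, 0, 0, 0, 0],
    [-0.6, 0.3, 0, 0, 0, 0],
    [-0.5, 0.4, 0, 0, 0, 0],
    [-0.5, 0.4, 0, 0, 0, 0],
    [-0.3, 0.2, 0, 0, 0, 0],
    [-0.2, 0.1, 0, 0, 0, 0],
    [0, 0, 0, 0, 0, 0],
    [0, 0, 0, 0, 0, 0],
  ],
)

```text
time_s: 29.42
ee_pos: [0.4387, 0.3969, 0.1547]
ee_rot: [0.14, 0.99, -0.006, 0.002]
force: [-26.0, -16.5, 20.9]
finger_gap: -0.0002
gripper_force: 16.6
```

```bash
cat >> kin.py <<'E'
def front():
    for n in("scene","top","wrist"):
        im,dep,K,M=shot(n); Pc=cloud(K,M,dep)[dep>0]; c=np.array([tocup(p) for p in Pc[(np.linalg.norm(Pc[:,:2]-C,axis=1)<.25)&(Pc[:,2]>.02)&(Pc[:,2]<.205)]])
        if len(c)<50: continue
        m=(c[:,0]<-.06)&(c[:,0]>-.15)&(c[:,1]>-.1)&(c[:,1]<.1)
        for lo,hi in((-.1,-.07),(-.06,-.02),(0,.04),(.06,.1)):
            k=m&(c[:,1]>lo)&(c[:,1]<hi)&(c[:,2]>.192); print(n,lo,k.sum(),"min x of top",np.percentile(c[k,0],2).round(4) if k.sum()>5 else None)
E
python3 - <<'E'
from kin import *
st=status(); front()
E
```

```text
[-0.03  0.72 -1.09  1.75  0.71  1.13 -0.06] tcp [0.4387 0.3969 0.1547] g cup [-0.1127 -0.0307  0.1777] head -82.8 tilt 89.3 yz -0.011 gap -0.0002 [-26.  -16.5  20.9] t 29.4167
scene -0.1 28 min x of top -0.1083
scene -0.06 29 min x of top -0.1419
scene 0 21 min x of top -0.1041
scene 0.06 0 min x of top None
top -0.1 3 min x of top None
top -0.06 24 min x of top -0.1322
top 0 127 min x of top -0.0972
top 0.06 133 min x of top -0.0958
wrist -0.1 0 min x of top None
wrist -0.06 1950 min x of top -0.1416
wrist 0 11259 min x of top -0.0953
wrist 0.06 2337 min x of top -0.0956
```

The door's outer face is at x = -95 mm, so it's fully shut, with a 30 N push at the stop. I'll back straight off and check.

step_arm(
  series=[
    [0.2, -0.3, 0, 0, 0, 0],
    [0.4, -0.5, 0, 0, 0, 0],
    [0.6, -0.8, 0, 0, 0, 0],
    [1, -1.2, 0, 0, 0, 0],
    [1, -1.2, 0, 0, 0, 0],
    [1, -1.2, -1, 0, 0, 0],
    [0, 0, -3, 0, 0, 0],
    [0, 0, -3, 0, 0, 0],
    [0, 0, -3, 0, 0, 0],
    [0, 0, -3, 0, 0, 0],
  ],
)

```text
time_s: 30.4
ee_pos: [0.3914, 0.3613, 0.2858]
ee_rot: [0.144, 0.99, 0.0, 0.007]
force: [0.4, -1.2, 0.6]
finger_gap: -0.0002
gripper_force: 0.0
```

step_arm(
  series=[
    [1, -1, -2, 0, 0, 0],
    [1, -1, -1, 0, 0, 0],
    [1, -1, 0, 0, 0, 0],
    [1, -1, 0, 0, 0, 0],
    [1, -1, 0, 0, 0, 0],
    [0, 0, 0, 0, 0, 0],
    [0, 0, 0, 0, 0, 0],
    [0, 0, 0, 0, 0, 0],
    [0, 0, 0, 0, 0, 0],
    [0, 0, 0, 0, 0, 0],
  ],
)

```text
time_s: 31.23
ee_pos: [0.3289, 0.3286, 0.3137]
ee_rot: [0.143, 0.99, 0.001, 0.007]
force: [-0.7, 0.1, -0.1]
finger_gap: -0.0005
gripper_force: 0.0
```

```bash
python3 - <<'E'
from kin import *
st=status(); front()
t,_,_,_=shot("top"); s,_,_,_=shot("scene"); w,_,_,_=shot("wrist")
a=[cv2.resize(x,(480,300))[:,:,::-1] for x in (s[110:310,100:420],w)]; cv2.imwrite("pics/f.png",np.vstack(a))
E
```

```text
[ 0.41  0.32 -1.47  1.88  0.35  1.24  0.11] tcp [0.3289 0.3286 0.3137] g cup [-0.2422 -0.0255  0.3367] head 1.9 tilt 89.2 yz 0.004 gap -0.0005 [-0.7  0.1 -0.1] t 31.2333
scene -0.1 27 min x of top -0.1034
scene -0.06 36 min x of top -0.1062
scene 0 37 min x of top -0.1038
scene 0.06 25 min x of top -0.1036
top -0.1 25 min x of top -0.0765
top -0.06 124 min x of top -0.0977
top 0 133 min x of top -0.0963
top 0.06 136 min x of top -0.0969
wrist -0.1 96 min x of top -0.0801
wrist -0.06 222 min x of top -0.0956
wrist 0 1751 min x of top -0.0953
wrist 0.06 1884 min x of top -0.0953
```

View pics/f.png

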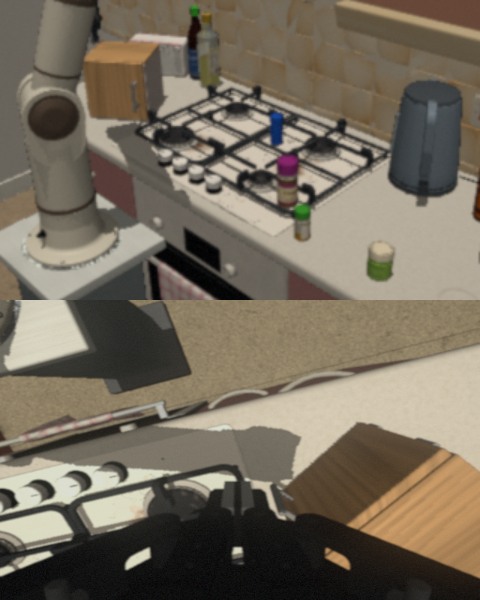

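The door is flush and shut (scene crop (125,85)), the green jar (302,222) and the pot (380,260) are untouched, and the robot is clear. I'll hand it in.

```bash
python3 -c "
from rig import env
print(env.job_done())"
```

```text
the job is handed in; nothing more can be done
None
```

I put the purple-lidded jar upright in the cupboard and pushed the door fully shut, with the green jar and cream-lidded pot left where they stood; I set the jar about 15 mm left of the suggested spot to clear the right wall, the catch snapping up is inferred from the door sitting flush, and the job was handed in at about 31 s.

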